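Refit the station modules of an irrigation controller

ROBOT

A 6-joint arm with a two-finger parallel gripper is mounted at the origin on the work surface. World frame = base frame: x ahead of the robot, y to its left, z up, the work surface at z = 0. Lengths are in m, angles in degrees, forces in N, time in s.
With the tool pointing down it reaches from about 0.25 to 0.725 m from the base axis. Payload 9.7 kg.
Tool frame: the origin (TCP) lies between the finger pads; the fingertips stand bot.tcp_to_tips ahead of it and the grasp point (between the pads) lies 11 mm behind it (bot.tcp_to_tips is the distance from the TCP to the fingertips, in m); z points along the fingers, y is the line along which they close (so a half turn about z gives the same grasp; the last joint's range is limited). The gripper opens to 85 mm and grips with 20 to 120 N. Pads are 22 mm wide; open, the fingers measure 114 mm over their backs; the gripper's body (76 mm by 85 mm) begins 54 mm behind the grasp point. The pads swing forward as they close: fully open they stand 13 mm farther back than shut.
Start: joints at [66.52, 4.979, 10.078, 95.1, 0, 90], TCP at [0.219, 0.504, 0.201] pointing down, gripper open.
Joint ranges: [-179.16, 179.16], [-48.56, 103.87], [-65.8, 70.77], [-126.05, 130.52], [-82.76, 87.17], [-180, 180]. Speed limits (degrees/s): [127.2, 127.2, 147.25, 180, 180, 180].

INTERFACE

Orientations are given as [roll, pitch, yaw] about the fixed x, y, z axes, in that order (R = Rz(yaw) Ry(pitch) Rx(roll)).
In Python, from workcell import bot gives the robot as it stands. The module is installed in compiled form; this text tells all that it offers.
- The arm moves only by the tool carry_out, never from a script. Its arguments are lists of equal length, an entry for each row: "linear": the shift along the world's x, y, z normalised to -1 to 1, where 1 is 2 cm, a list of three; "rotation": the turn, a rotation vector about the world's x, y, z normalised to -1 to 1, where 1 is 8 degrees, a list of three; "grip": the closure, from -1 (fully open) to 1 (shut). In form: {"linear": [[tx, ty, tz], ...], "rotation": [[rx, ry, rz], ...], "grip": [grip, ...]}. A call has 1 to 12 rows; each row shifts and turns the commanded pose from where the row before left it; what a row does not reach is not made up. A row lasts 1/10 s, in which the tool goes at most 50 mm and 8.59 degrees, less where a joint would pass 70% of its speed; a pose out of reach is approached as far as the arm can. A call with a number of a shift or a turn outside -1 to 1 is refused whole. A call with a gripper value outside its range is refused whole. The fingers move at their own pace and stop on an object; "grip_force" is the grip in N (left out, the last holds). Time passes only in rows, so rows that do not move let the fingers close. It gives the time, the measured TCP pose, the force, the opening and the grip force at its end, in the units of the state.
- bot.get_obs(): the state, without advancing time (a new reading comes with each control period).
- bot.camera(name): name is "side" or "top" or "wrist"; returns the picture (400x640x3 uint8, blue, green, red); there is no depth.
- bot.camera_model(name): a dict with "fx", "fy", "cx", "cy" (pixels), "camera_from_world" (4x4, takes a point from world to camera coordinates). Camera axes: x right, y up, looking along -z (the intrinsics and any distortion apply to the point x, -y, -z); pixel columns grow to the right and rows downward; lengths in m; the calibration is good to about 2 mm. A picture is of the moment at which its call begins: read the wrist's pose just before it. camera_model takes no time and is no camera call; for the wrist camera it gives the pose at the moment of the call.
- bot.job_done(): hands the job in; it is judged then, once.
The state is a dict: "time": time; "q": joint angles; "qd": joint speeds; "joint_efforts": joint torques, N m; "ee_pos": TCP position; "tcp_rot": TCP orientation; "wrist_force": force on the tool from outside, world axes, zero at the start; "torque": the same for the moment, N m; "opening": finger opening in m; "grasp_force": force on a finger pad.
Only numpy, scipy, OpenCV 4.12 (cv2) and the standard library are available. Lean on these libraries where they do the work, as an engineer would, in place of code of your own. Each camera call takes 0.05 s, during which the arm holds its last target. There are 200 camera calls.

TASK

Refit the station modules of the irrigation controller: slide the yellow-gripped module lock to its open end stop, pull out every failed module (red grip) and put it in the blue returns tray. Plug every new module from the turntable into a free bay, all five blades in their own slots and the housing fully home on the deck, then slide the lock to its locked end stop. Leave the working module plugged in and do not knock the other parts about.

Things in the scene. Friction and masses are not known exactly. Their poses are not given: they have to be found in the camera images.
- controller: Grey irrigation controller, fixed, on its back, 222 mm (x) x 284 (y), rim 54 high. Origin on the bench under the middle of its four bays; z up. Bay centres at x = 0, y = -96, -32, 32, 96 mm; bay deck at z = 46. A seated module has its x along the controller's x, either way round, and its origin at z = 34. Lock bar along the far side, x = 72 to 88, top at z = 61.
- bay0 (a point): Centre of bay 0 on the deck, y = -96 mm in the controller's frame. Each bay has five slots in a row, at x = -36, -18, 0, 18, 36 mm, each 7 mm (x) by 49 (y), 17 deep: 1.5 mm to spare on every side of a blade.
- bay1 (a point): Centre of bay 1 on the deck, y = -32 mm in the controller's frame. Slots as in bay0.
- bay2 (a point): Centre of bay 2 on the deck, y = 32 mm in the controller's frame. Slots as in bay0.
- bay3 (a point): Centre of bay 3 on the deck, y = 96 mm in the controller's frame. Slots as in bay0.
- lock (a joint): Module lock slide, m: 0 = open end stop, 0.032 = locked; grows as the grip moves along the controller's +y. 2 N of friction, stays where left. Its four lugs, 16 mm wide, stand midway between the bays when open; locked, they lie 3 mm over the modules' far lips (lug underside z = 55, reaching in to x = 53.5 mm), so no module goes in or out, and a module not fully home blocks the lock.
- lock_grip (a point): Centre of the top of the yellow upright lock grip, 20 mm (controller's x) x 16 (y) x 26 high on the lock bar; it moves with the slide, at x = 82, y = -16 (open) to 16 (locked), z = 87 mm in the controller's frame.
- failed1: Failed plug-in station module, RED pull grip and top plates, in a bay at the start. Black housing 100 mm (own x) x 54 (y) on five brass blades. Origin: middle of the blade tips; housing from z = 12 to 38 mm, pull grip 44 (x) x 12 (y) on top, z = 38 to 63. Lips 10 mm long, 18 wide, z = 12 to 18 stick out at both ends. Same both ways round. 150 to 260 g. May be absent (None).
- failed2: Another failed module, like failed1; may be absent (None).
- working: Good module already plugged into a bay, to stay there: built as failed1 but with white pull grip and green top plates.
- new1: New module: built as failed1, white pull grip, green top plates. Stands on its blades on the turntable. Blades 4 mm thick (x), 46 wide (y), 12 long, rounded tips, at x = -36, -18, 0, 18, 36 mm. May be absent (None).
- new2: New module, like new1; may be absent (None).
- new3: New module, like new1; may be absent (None).
- tray: Blue returns tray, fixed, open at the top: 200 mm (x) x 170 (y) x 35 high, walls and floor 5 mm thick. Origin: centre of its underside. Takes two modules side by side.
- turntable: Round plywood turntable, 400 mm across, does not turn; its top is 32 mm above the bench. Origin: centre, on the bench.
- valve: Green solenoid valve standing on the bench, 130 x 80 mm, 120 high. Bystander. Origin: centre of its underside.
- cover: Black plastic valve cover on the turntable's near rim, 74 mm across, 32 high. Bystander. Origin: centre of its underside.
- bleed_knob: Brass bleed screw knob on the turntable's far rim, 34 mm across, 34 high. Bystander. Origin: centre of its underside.
- hex_bushing: Steel hex bushing on the turntable's far rim, 46 mm across, 36 high. Bystander. Origin: centre of its underside.
- cartridge: White ceramic filter cartridge with red cap, standing on the bench, 60 mm across, 142 high. Bystander. Origin: centre of its underside.
- pipe_tee: White plastic pipe tee, 110 mm long, 42 high, lying on the bench. Bystander.
There are look-alikes about, which are no part of the job. Leave any purple look-alike of the failed2 alone.

How it is judged (in metres and radians):
On the way, in this order (a step that is already met when the one before it is completed fails the run):
1. the lock has been slid to its open end stop (value of joint lock below 0.003 m), for 0.2 s.
2. with the lock open, every failed module is in the tray and every new module is fully home in a bay (value of joint lock below 0.01 m and x of failed1 in the frame of tray between -0.09 and 0.09 m and y of failed1 in the frame of tray between -0.075 and 0.075 m and z of each of failed1, failed2 in the frame of tray below 0.04 m and x of failed2 in the frame of tray between -0.09 and 0.09 m and y of failed2 in the frame of tray between -0.075 and 0.075 m and z of new1 in the frame of controller between 0.0305 and 0.0365 m and x of new1 in the frame of controller between -0.005 and 0.005 m and y of new1 in the frame of controller between -0.102 and 0.102 m and angle between each of new1, new2, new3's own z axis and vertical below 0.06 rad and angle between the x axis of each of new1, new2, new3 and the x axis of controller, either way round below 0.08 rad and z of new2 in the frame of controller between 0.0305 and 0.0365 m and x of new2 in the frame of controller between -0.005 and 0.005 m and y of new2 in the frame of controller between -0.102 and 0.102 m and z of new3 in the frame of controller between 0.0305 and 0.0365 m and x of new3 in the frame of controller between -0.005 and 0.005 m and y of new3 in the frame of controller between -0.102 and 0.102 m), for 0.2 s.
3. the lock has been slid to its locked end stop (value of joint lock above 0.029 m), for 0.2 s.
At the end, for the whole second after the job is handed in: The lock is within 3 mm of its locked end stop; every new module present and the working module are plugged into bays, upright, housing within 2.5 mm of the deck; the failed modules rest inside the returns tray (value of joint lock above 0.029 m and x of failed1 in the frame of tray between -0.09 and 0.09 m and y of failed1 in the frame of tray between -0.075 and 0.075 m and z of each of failed1, failed2 in the frame of tray below 0.04 m and x of failed2 in the frame of tray between -0.09 and 0.09 m and y of failed2 in the frame of tray between -0.075 and 0.075 m and z of new1 in the frame of controller between 0.0305 and 0.0365 m and x of new1 in the frame of controller between -0.005 and 0.005 m and y of new1 in the frame of controller between -0.102 and 0.102 m and angle between each of new1, new2, new3, working's own z axis and vertical below 0.06 rad and angle between the x axis of each of new1, new2, new3, working and the x axis of controller, either way round below 0.08 rad and z of new2 in the frame of controller between 0.0305 and 0.0365 m and x of new2 in the frame of controller between -0.005 and 0.005 m and y of new2 in the frame of controller between -0.102 and 0.102 m and z of new3 in the frame of controller between 0.0305 and 0.0365 m and x of new3 in the frame of controller between -0.005 and 0.005 m and y of new3 in the frame of controller between -0.102 and 0.102 m and z of working in the frame of controller between 0.0305 and 0.0365 m and x of working in the frame of controller between -0.005 and 0.005 m and y of working in the frame of controller between -0.102 and 0.102 m and linear speed of each of new1, new2, new3, failed1, failed2 below 0.03 m/s); the robot touches nothing.
It fails at once if the working module is pulled out or shifted by more than 12 mm (distance of working from where it was at the start of the episode above 0.012 m).
It fails at once if another part is knocked more than 50 mm aside, or the valve or the cartridge tipped over (distance of any of valve, cover, bleed_knob, hex_bushing, cartridge, pipe_tee from where it was at the start of the episode above 0.05 m or angle between any of valve, cartridge's own z axis and vertical above 0.6 rad).
Of failed1, failed2 only 1 to 2 are there at a start; the rules pass over those that are not, and their reading is None.
Of new1, new2, new3 only 2 to 3 are there at a start; the rules pass over those that are not, and their reading is None.
At some moment in a run one of new1, new2, new3 may be knocked a few centimetres aside while the robot is not near it.
It also fails if it takes over 210 s, if anything falls off the work surface, if the arm or the gripper's body presses on something with over 40 N, if the wrist force passes 120 N, or if a joint passes its speed limit or range.

## Working session

There is one attempt and no reset: what is moved stays moved. The work goes in short steps, Python scripts to look and compute and a tool call to move; the robot and the scene stay as the last step left them, time stands still between calls to the robot, and variables do not carry over. Pictures are saved under pics/ and viewed, at most 14 in all, crops included, and the job is handed in when it is done.

Besides the shell and the picture viewer there is one more tool, called after ">>>" by a JSON object that holds its "fn" and its "kwargs", one argument or row to a line. carry_out: Moves the arm, as the interface text tells. Its arguments: {"type":"object","properties":{"linear":{"type":"array","items":{"type":"array","items":{"type":"number"}}},"rotation":{"type":"array","items":{"type":"array","items":{"type":"number"}}},"grip":{"type":"array","items":{"type":"number"}},"grip_force":{"type":"number"}},"required":["linear","rotation","grip"]}

```bash
ls; mkdir -p pics; python3 - <<'E'
from workcell import bot
import cv2
o=bot.get_obs(); print(o, bot.tcp_to_tips)
for n in("top","side"):
    cv2.imwrite(f"pics/{n}0.png",bot.camera(n)); print(n,bot.camera_model(n))
E
```

```text
pics
{'time': 0.0, 'q': array([6.65208510e+01, 5.01144434e+00, 1.00333046e+01, 9.50991605e+01,
       1.44465530e-03, 9.00005680e+01]), 'qd': array([ 0.06472616, -0.06566779,  0.05342203,  0.03424264,  0.02603629,
        0.06885488]), 'joint_efforts': array([ 1.08250009e-03, -5.20375657e+01,  4.64813590e+01,  1.57115911e-02,
        7.77516334e-05, -2.93967389e-05]), 'ee_pos': array([0.21901213, 0.50421504, 0.2004695 ]), 'tcp_rot': array([-1.79922700e+02, -1.44388763e-03,  1.56520281e+02]), 'wrist_force': array([-0.95044187, -0.44905801, -0.01800557]), 'torque': array([0.02037791, 0.03391901, 0.0184867 ]), 'grasp_force': 0.0, 'opening': 0.08554045695477702} 0.008
top {'fx': 514.7639054435568, 'fy': 514.7639054435568, 'cx': 329.99928637810757, 'cy': 200.3185611787289, 'camera_from_world': array([[ 0.01804233, -0.99983522, -0.00200126, -0.02934678],
       [ 0.98319818,  0.0173784 ,  0.18171222, -0.5313708 ],
       [-0.1816475 , -0.00524615,  0.98334972, -1.29466473],
       [ 0.        ,  0.        ,  0.        ,  1.        ]])}
side {'fx': 433.055454524872, 'fy': 433.055454524872, 'cx': 321.6781859058808, 'cy': 203.9696334384604, 'camera_from_world': array([[ 0.95039156, -0.31076903,  0.01336013, -0.51567543],
       [ 0.21961208,  0.70079449,  0.67871763, -0.14591828],
       [-0.22028713, -0.64211346,  0.7342778 , -1.07101787],
       [ 0.        ,  0.        ,  0.        ,  1.        ]])}
```

View pics/top0.png

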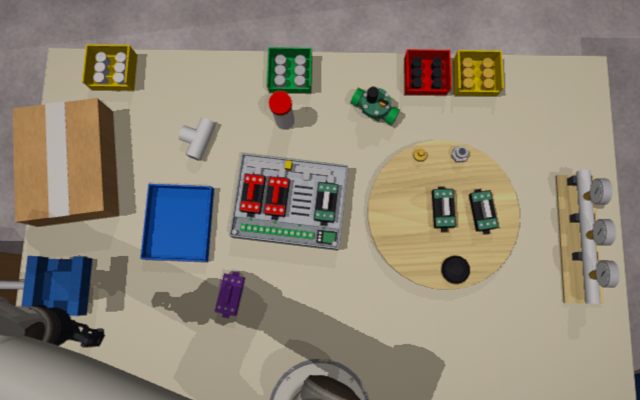

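View pics/side0.png

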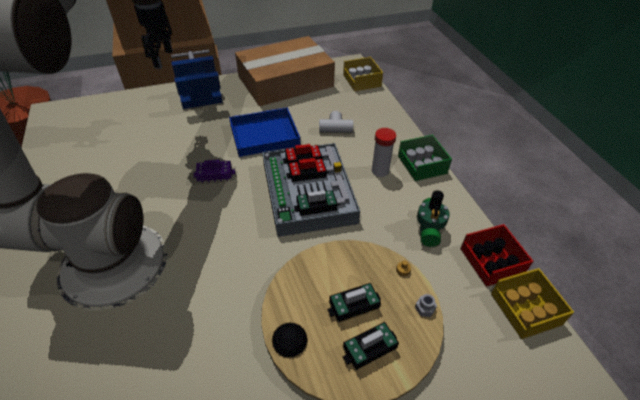

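```bash
cat > h.py <<'E'
import numpy as np, cv2
from workcell import bot
def proj(m,P):
    P=np.atleast_2d(P); T=m["camera_from_world"]; c=P@T[:3,:3].T+T[:3,3]
    return np.c_[m["cx"]+m["fx"]*c[:,0]/-c[:,2], m["cy"]+m["fy"]*-c[:,1]/-c[:,2]]
def unproj(m,uv,z):
    T=m["camera_from_world"]; R=T[:3,:3]; o=-R.T@T[:3,3]
    uv=np.atleast_2d(uv).astype(float)
    d=np.c_[(uv[:,0]-m["cx"])/m["fx"],-(uv[:,1]-m["cy"])/m["fy"],-np.ones(len(uv))]@R
    return o+d*((z-o[2])/d[:,2])[:,None]
E
python3 - <<'E'
from h import *
i=cv2.imread("pics/top0.png")
a=cv2.resize(i[145:255,225:355],None,fx=6,fy=5.4,interpolation=cv2.INTER_CUBIC)
cv2.imwrite("pics/c1.png",cv2.resize(i[145:255,225:355],None,fx=5,fy=5,interpolation=cv2.INTER_CUBIC))
cv2.imwrite("pics/c2.png",cv2.resize(i[140:290,365:525],None,fx=4,fy=4,interpolation=cv2.INTER_CUBIC)[:600])
m=bot.camera_model("top")
for n,p,z in[("ctl",(301,200),.05),("new",(445,208),.095),("new",(484,211),.095),("tray",(178,223),.02),("tt",(444,214),.032),("grip",(289,164),.087)]: print(n,unproj(m,p,z).round(3))
E
```

```text
ctl [[0.531 0.056 0.05 ]]
new [[ 0.509 -0.309  0.095]]
new [[ 0.503 -0.407  0.095]]
tray [[0.469 0.381 0.02 ]]
tt [[ 0.504 -0.32   0.032]]
grip [[0.618 0.087 0.087]]
```

View pics/c1.png

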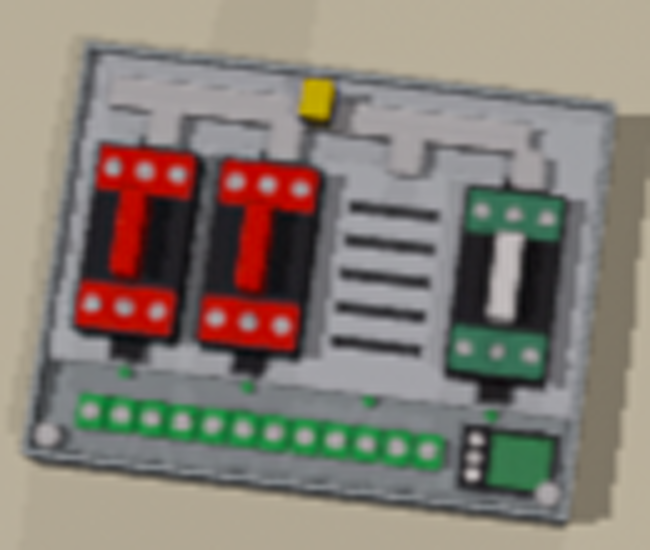

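View pics/c2.png

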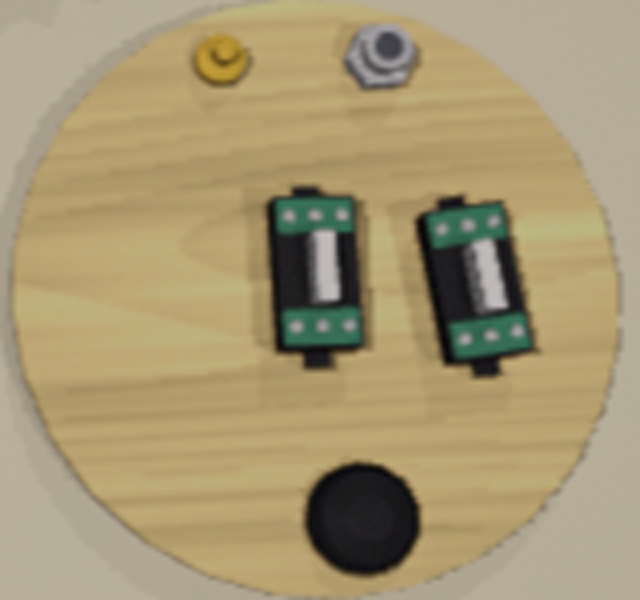

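```bash
python3 - <<'E'
from h import *
m=bot.camera_model("top")
f=lambda p:np.array(p)/5+[225-0.4,145-0.4]
C=unproj(m,f([(90,43),(612,103),(25,455),(567,520)]),.054); print(C.round(4))
e=C[0]-C[1];print(np.linalg.norm(e),np.degrees(np.arctan2(-e[0],e[1]))); e=C[2]-C[3];print(np.linalg.norm(e),np.degrees(np.arctan2(-e[0],e[1])))
e=C[0]-C[2];print(np.linalg.norm(e),np.degrees(np.arctan2(e[1],e[0])));e=C[1]-C[3];print(np.linalg.norm(e),np.degrees(np.arctan2(e[1],e[0])))
print("slots",unproj(m,f([(394,211),(383,276),(375,346)]),.046).round(4))
print("grip",unproj(m,f([(318,95)]),.087).round(4))
print("redgrips",unproj(m,f([(129,230),(255,247),(507,273)]),.095).round(4))
print(bot.camera_model("wrist")["camera_from_world"].round(3),bot.camera_model("wrist")["fx"])
E
```

```text
[[ 0.6534  0.2135  0.054 ]
 [ 0.6256 -0.0629  0.054 ]
 [ 0.4342  0.2362  0.054 ]
 [ 0.4058 -0.0426  0.054 ]]
0.2778350639853469 -5.751670172835943
0.2802164104018628 -5.81472265488004
0.22044732266499426 -5.905844727717424
0.22076213592053504 -5.287617901271479
slots [[0.5672 0.0507 0.046 ]
 [0.5323 0.0555 0.046 ]
 [0.4952 0.0586 0.046 ]]
grip [[0.6187 0.089  0.087 ]]
redgrips [[ 0.5447  0.1815  0.095 ]
 [ 0.537   0.1175  0.095 ]
 [ 0.5259 -0.01    0.095 ]]
[[ 0.399  0.917 -0.002 -0.549]
 [-0.878  0.382 -0.288  0.037]
 [-0.264  0.117  0.957 -0.38 ]
 [ 0.     0.     0.     1.   ]] 295.9774883597497
```

>>> {"fn": "carry_out", "kwargs": {
  "linear": [
    [0.7, -0.95, 0],
    [0.7, -0.95, 0],
    [0.7, -0.95, 0]
  ],
  "rotation": [
    [0, 0, -0.9],
    [0, 0, -0.9],
    [0, 0, -0.9]
  ],
  "grip": [0, 0, 0]
}}

```text
time: 0.4
ee_pos: [0.2613, 0.4467, 0.2007]
tcp_rot: [-179.9, 0.0, 134.7]
wrist_force: [0.1, 0.2, -0.4]
opening: 0.0445
grasp_force: 0.0
```

```bash
python3 -c "
from workcell import bot
o=bot.get_obs();print(o['q'].round(1),o['tcp_rot'].round(1),o['ee_pos'].round(3),o['opening'])"
```

```text
[ 59.7   0.6   5.4  94.9  -0.  105. ] [-179.9    0.   134.7] [0.261 0.447 0.201] 0.044457006713271616
```

>>> {"fn": "carry_out", "kwargs": {
  "linear": [
    [0.7, -0.9, 0],
    [0.7, -0.9, 0],
    [0.7, -0.9, 0],
    [0.7, -0.9, 0],
    [0.7, -0.9, 0],
    [0.7, -0.9, 0],
    [0.7, -0.9, 0],
    [0.7, -0.9, 0],
    [0.7, -0.9, 0],
    [0.7, -0.9, 0]
  ],
  "rotation": [
    [0, 0, 0.25],
    [0, 0, 0.25],
    [0, 0, 0.25],
    [0, 0, 0.25],
    [0, 0, 0.25],
    [0, 0, 0.25],
    [0, 0, 0.25],
    [0, 0, 0.25],
    [0, 0, 0.25],
    [0, 0, 0.25]
  ],
  "grip": [0, 0, 0, 0, 0, 0, 0, 0, 0, 0]
}}

```text
time: 1.4
ee_pos: [0.4015, 0.2666, 0.2009]
tcp_rot: [-180.0, -0.0, 155.0]
wrist_force: [0.1, 0.6, 1.0]
opening: 0.0427
grasp_force: 0.0
```

>>> {"fn": "carry_out", "kwargs": {
  "linear": [
    [0.7, -0.9, 0],
    [0.7, -0.9, 0],
    [0.7, -0.9, 0],
    [0.7, -0.9, 0],
    [0.7, -0.9, 0],
    [0.7, -0.9, 0],
    [0.7, -0.9, 0],
    [0.7, -0.9, 0],
    [0.7, -0.9, 0],
    [0, 0, 0],
    [0, 0, 0]
  ],
  "rotation": [
    [0, 0, 0.25],
    [0, 0, 0.25],
    [0, 0, 0.25],
    [0, 0, 0.25],
    [0, 0, 0.25],
    [0, 0, 0.25],
    [0, 0, 0.25],
    [0, 0, 0.25],
    [0, 0, 0.25],
    [0, 0, 0],
    [0, 0, 0]
  ],
  "grip": [0, 0, 0, 0, 0, 0, 0, 0, 0, 0, 0]
}}

```text
time: 2.5
ee_pos: [0.527, 0.1053, 0.2007]
tcp_rot: [-180.0, -0.1, 172.8]
wrist_force: [0.1, 0.6, 0.4]
opening: 0.0425
grasp_force: 0.0
```

```bash
python3 - <<'E'
from h import *
import pickle
o=bot.get_obs(); m=bot.camera_model("wrist"); i=bot.camera("wrist")
pickle.dump(m,open("w1.pkl","wb")); cv2.imwrite("pics/w1.png",i); print(o['ee_pos'],o['tcp_rot'],o['q'].round(1),{k:m[k] for k in m if k!='camera_from_world'})
E
```

```text
[0.52696566 0.10526435 0.20071895] [-1.79990439e+02 -5.88139987e-02  1.72827941e+02] [11.3  3.3  8.2 95.   0.  18.5] {'fx': 295.9774883597497, 'fy': 295.9774883597497, 'cx': 322.38785932859537, 'cy': 198.63667146340873}
```

View pics/w1.png

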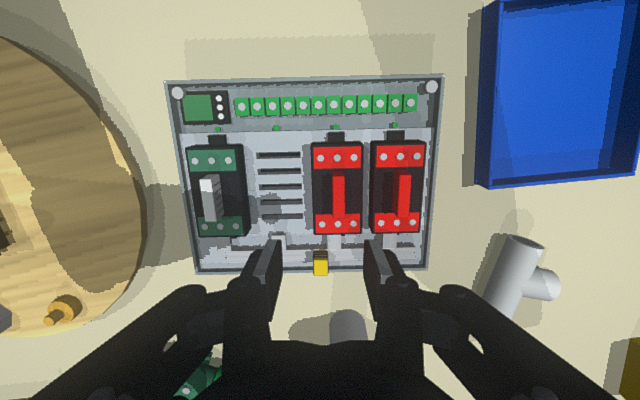

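```bash
cat >> h.py <<'E'
def C2W(P,O,yaw):
    a=np.radians(yaw); P=np.atleast_2d(P).astype(float); R=np.array([[np.cos(a),-np.sin(a),0],[np.sin(a),np.cos(a),0],[0,0,1]])
    return P@R.T+np.r_[O,0]
def rect(x,y,w,h,z): return np.array([(x-w/2,y-h/2,z),(x+w/2,y-h/2,z),(x+w/2,y+h/2,z),(x-w/2,y+h/2,z)])/1000
def overlay(i,m,rects,O,yaw,box,s):
    x0,y0,x1,y1=box; c=cv2.resize(i[y0:y1,x0:x1],None,fx=s,fy=s,interpolation=cv2.INTER_CUBIC)
    for r in rects:
        p=(proj(m,C2W(r,O,yaw))-[x0,y0]+.5)*s
        cv2.polylines(c,[np.round(p*8).astype(np.int32)],True,(255,0,255),1,cv2.LINE_AA,3)
    return c
E
python3 - <<'E'
from h import *
import pickle
m=pickle.load(open("w1.pkl","rb")); i=cv2.imread("pics/w1.png"); O=(.5355,.0863)
R=[rect(x,-32,7,49,46) for x in(-36,-18,0,18,36)]+[rect(0,y,44,12,97) for y in(-96,32,96)]+[rect(82,14,20,16,87)]
cv2.imwrite("pics/ov1.png",overlay(i,m,R,O,-5.7,(170,125,440,280),2.9))
# rim near edge line fit: per column strongest dark->light edge
g=cv2.GaussianBlur(cv2.cvtColor(i,cv2.COLOR_BGR2GRAY),(3,3),0).astype(float)
# slots: dark centroids in bay1
for k,r in enumerate(R[:5]):
    p=proj(m,C2W(r.mean(0),O,-5.7))[0]; x,y=np.round(p).astype(int)
    w=i[y-5:y+6,x-26:x+27].min(2).astype(float); t=np.clip(110-w,0,None); Y,X=np.mgrid[y-5:y+6,x-26:x+27]
    print(k,p.round(1),(t*X).sum()/t.sum(),(t*Y).sum()/t.sum())
h=cv2.cvtColor(i,cv2.COLOR_BGR2HSV); ym=((abs(h[...,0].astype(int)-27)<6)&(h[...,1]>150)); ym[:240]=0;ym[290:]=0
v,u=np.nonzero(ym); print("yellow",u.min(),u.max(),v.min(),v.max(),proj(m,C2W(R[-1],O,-5.7)).round(1).tolist())
E
```

```text
0 [277.  156.6] 278.41941950666785 154.54676196286934
1 [278.2 172.5] 279.48152929493546 170.50486593843098
2 [279.3 188. ] 279.90595647193584 186.02520045819014
3 [280.3 203. ] 277.440180350215 201.26643598615917
4 [281.3 217.6] 278.39862085652067 216.0114928623276
yellow 313 327 255 275 [[313.6, 261.3], [314.3, 277.6], [328.8, 277.3], [328.5, 260.9]]
```

View pics/ov1.png

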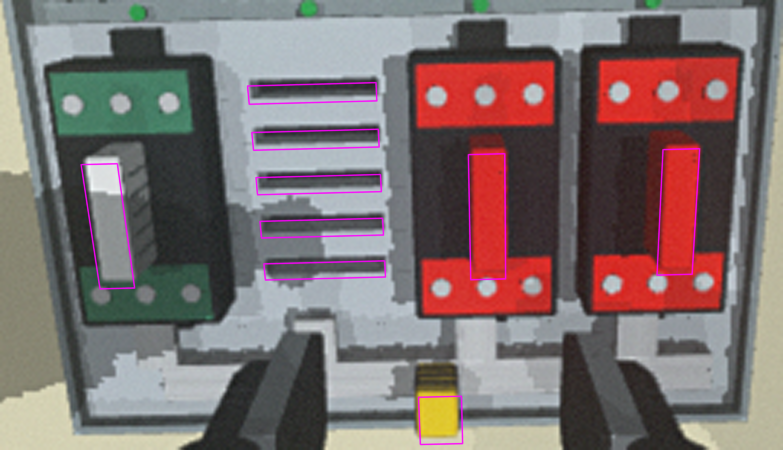

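```bash
python3 - <<'E'
from h import *
import pickle
def lines(i,m,box,z,minl):
    x0,y0,x1,y1=box
    L=cv2.createLineSegmentDetector().detect(cv2.cvtColor(i[y0:y1,x0:x1],cv2.COLOR_BGR2GRAY))[0][:,0]+[x0,y0,x0,y0]
    for l in L:
        if np.hypot(l[2]-l[0],l[3]-l[1])<minl: continue
        a,b=unproj(m,[l[:2],l[2:]],z)[:,:2]; d=b-a
        ang=np.degrees(np.arctan2(d[1],d[0])); ang=(ang+45)%90-45
        print(l.round(1),a.round(4),b.round(4),"yaw",ang.round(2))
m=pickle.load(open("w1.pkl","rb")); i=cv2.imread("pics/w1.png")
lines(i,m,(155,65,455,285),.054,45)
print("top"); lines(cv2.imread("pics/top0.png"),bot.camera_model("top"),(225,145,355,255),.054,28)
E
```

```text
[198.1 235.6 184.2 148.2] [ 0.5753 -0.048 ] [ 0.474  -0.0378] yaw -5.73
[426.  143.1 419.2 230.6] [0.5012 0.2195] [0.6014 0.2091] yaw -5.97
[312.8 233.1 309.6 144.5] [0.589  0.0856] [0.4871 0.0962] yaw -5.89
[242.8 146.7 250.9 227. ] [0.4804 0.0249] [0.5724 0.0155] yaw -5.85
[195.4 273.  183.1 192.1] [ 0.6231 -0.0634] [ 0.5215 -0.0518] yaw -6.53
[230.6 123.5 183.1 124.8] [0.4552 0.017 ] [ 0.4501 -0.0327] yaw -5.76
[422.3 243.1 428.1 175.6] [0.6178 0.2121] [0.5371 0.2209] yaw -6.18
[367.9 223.1 369.8 144.4] [0.5846 0.1505] [0.495  0.1599] yaw -5.97
[339.4 129.5 180.6 133.2] [0.4755 0.1294] [ 0.4583 -0.0375] yaw -5.9
[427.8 175.5 431.5 129.1] [0.5369 0.2205] [0.4874 0.2257] yaw -5.93
[164.4  81.8 439.4  75.7] [ 0.4068 -0.0404] [0.4359 0.2345] yaw -6.04
[183.  190.9 164.4  81.4] [ 0.5201 -0.0515] [ 0.4064 -0.0404] yaw -5.59
[442.1  77.8 425.9 269.2] [0.4382 0.2372] [0.6531 0.2154] yaw -5.77
[234.4 148.3 186.9 149.7] [0.481  0.0156] [ 0.476  -0.0354] yaw -5.58
[296.9 116.4 240.6 117.5] [0.4567 0.087 ] [0.4505 0.0287] yaw -6.15
[362.5 170.6 362.  223.1] [0.5224 0.1498] [0.5838 0.1437] yaw
[... 687 characters left out ...]
aw -5.54
[265.1 179.3 260.6 210.6] [0.5838 0.1512] [0.5005 0.1593] yaw -5.54
[240.5 152.  346.9 164.5] [0.6566 0.2193] [ 0.6276 -0.0625] yaw -5.88
[243.8 159.3 234.7 213.2] [0.6369 0.2095] [0.4926 0.226 ] yaw -6.53
[353.8 181.9 346.9 246.9] [ 0.5808 -0.0812] [ 0.4106 -0.0653] yaw -5.34
[344.3 167.5 294.3 161.4] [ 0.6194 -0.0559] [0.6334 0.0762] yaw -6.08
[289.3 161.  246.8 156. ] [0.6344 0.0892] [0.646 0.202] yaw -5.89
[264.3 224.8 314.5 231.2] [0.4637 0.1482] [0.4494 0.0186] yaw -6.28
[311.8 239.2 240.6 230.8] [0.4287 0.0251] [0.4471 0.2085] yaw -5.71
[343.2 198.2 345.1 169.3] [ 0.537 -0.054] [ 0.6145 -0.0581] yaw -3.01
[339.4 228.  343.  199.2] [ 0.4589 -0.0453] [ 0.5344 -0.0537] yaw -6.35
```

>>> {"fn": "carry_out", "kwargs": {
  "linear": [
    [0.9, -0.13, 0],
    [0.9, -0.13, 0],
    [0.9, -0.13, 0],
    [0.9, -0.13, 0],
    [0.9, -0.13, -0.5],
    [0, 0, -1],
    [0, 0, -1],
    [0, 0, -1],
    [0, 0, -1],
    [0, 0, -1],
    [0, 0, -0.8],
    [0, 0, 0]
  ],
  "rotation": [
    [0, 0, 0.16],
    [0, 0, 0],
    [0, 0, 0],
    [0, 0, 0],
    [0, 0, 0],
    [0, 0, 0],
    [0, 0, 0],
    [0, 0, 0],
    [0, 0, 0],
    [0, 0, 0],
    [0, 0, 0],
    [0, 0, 0]
  ],
  "grip": [0, 0, 0, 0, 0, 0, 0, 0, 0, 0, 0, 0],
  "grip_force": 40
}}

```text
time: 3.75
ee_pos: [0.6153, 0.0933, 0.0728]
tcp_rot: [-180.0, -0.2, 174.2]
wrist_force: [0.5, 0.4, -0.3]
opening: 0.043
grasp_force: 0.0
```

>>> {"fn": "carry_out", "kwargs": {
  "linear": [
    [0, 0, 0],
    [0, 0, 0],
    [0, 0, 0],
    [0, 0, 0],
    [0, 0, 0]
  ],
  "rotation": [
    [0, 0, 0],
    [0, 0, 0],
    [0, 0, 0],
    [0, 0, 0],
    [0, 0, 0]
  ],
  "grip": [1, 1, 1, 1, 1]
}}

```text
time: 4.25
ee_pos: [0.6173, 0.0925, 0.0756]
tcp_rot: [180.0, 0.0, 174.2]
wrist_force: [0.1, -0.0, -0.4]
opening: 0.0002
grasp_force: 0.0
```

```bash
python3 - <<'E'
from h import *
a=bot.camera("wrist"); b=bot.camera("side")
a=cv2.resize(a[60:330,130:510],None,fx=1.5,fy=1.5)
b=cv2.resize(b[120:260,240:420],None,fx=3,fy=3)
h=max(a.shape[0],b.shape[0]); 
cv2.imwrite("pics/w2.png",a); cv2.imwrite("pics/s2.png",b)
E
```

```text
(no output)
```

View pics/w2.png

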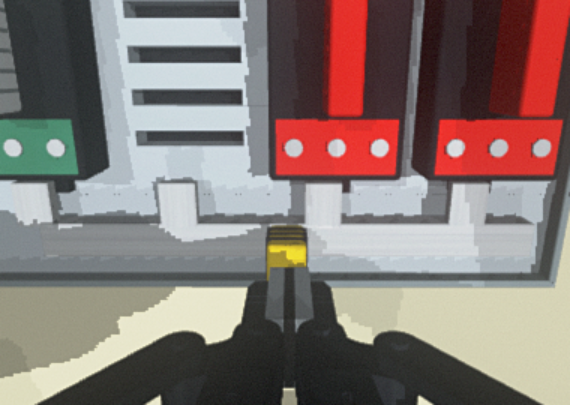

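```bash
python3 - <<'E'
from h import *
m=bot.camera_model("wrist"); o=bot.get_obs(); print(o['ee_pos'],bot.camera_model("wrist")["camera_from_world"].round(3))
print(unproj(m,[(308.7,220),(334.7,220),(308.7,243),(334.7,243)],.087).round(4))
p=o['ee_pos']; print(proj(m,[p,p+[0,0,-.008],p+[0,0,.011],[.6168,.0923,.087]]).round(1))
E
```

```text
[0.61724031 0.09241879 0.07538916] [[ 0.102  0.995 -0.001 -0.155]
 [-0.953  0.098 -0.288  0.58 ]
 [-0.287  0.03   0.957 -0.085]
 [ 0.     0.     0.     1.   ]]
[[0.6039 0.0855 0.087 ]
 [0.6054 0.1005 0.087 ]
 [0.6184 0.0838 0.087 ]
 [0.62   0.0992 0.087 ]]
[[322.9 232.1]
 [322.9 227.3]
 [322.9 239.5]
 [322.6 239.2]]
```

View pics/s2.png

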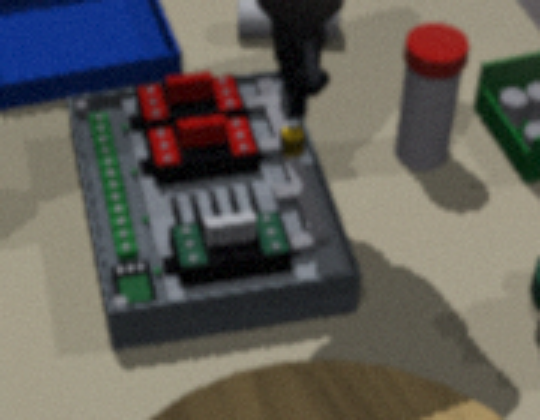

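```bash
python3 - <<'E'
from h import *
m=bot.camera_model("side"); w=bot.camera_model("wrist"); o=bot.get_obs(); p=o['ee_pos']
f=lambda P:((proj(m,P)-[240,120])*3).round(0).tolist()
print("tip,tcp,grasp",f([p+[0,0,-.008],p,p+[0,0,.011]]))
O=(.5337,.0863)
for y in(14,):
  print("grip top",f(C2W(rect(82,y,20,16,87),O,-5.9)),"bottom",f(C2W(rect(82,y,20,16,61),O,-5.9)))
  print("wrist",((proj(w,C2W(rect(82,y,20,16,87),O,-5.9))-[130,60])*1.5).round(0).tolist(),((proj(w,C2W(rect(82,y,20,16,61),O,-5.9))-[130,60])*1.5).round(0).tolist())
b=bot.camera("side"); a=bot.camera("wrist")
A=cv2.resize(a[180:290,260:390],None,fx=4,fy=4,interpolation=cv2.INTER_CUBIC); B=cv2.resize(b[130:190,310:365],(440,480),interpolation=cv2.INTER_CUBIC)
A=cv2.copyMakeBorder(A,0,40,0,0,cv2.BORDER_CONSTANT); c=np.hstack([A[:,:360] if 0 else cv2.resize(A,(400,480)),cv2.resize(B,(400,480))])
cv2.imwrite("pics/z3.png",np.clip(c.astype(float)*1.5,0,255))
E
```

```text
tip,tcp,grasp [[291.0, 145.0], [291.0, 139.0], [292.0, 130.0]]
grip top [[283.0, 137.0], [304.0, 134.0], [300.0, 123.0], [279.0, 126.0]] bottom [[282.0, 158.0], [303.0, 155.0], [299.0, 143.0], [278.0, 146.0]]
wrist [[267.0, 245.0], [268.0, 292.0], [308.0, 292.0], [308.0, 245.0]] [[270.0, 224.0], [270.0, 265.0], [305.0, 265.0], [306.0, 224.0]][ WARN:0@3.635] global loadsave.cpp:1063 imwrite_ Unsupported depth image for selected encoder is fallbacked to CV_8U.
```

View pics/z3.png

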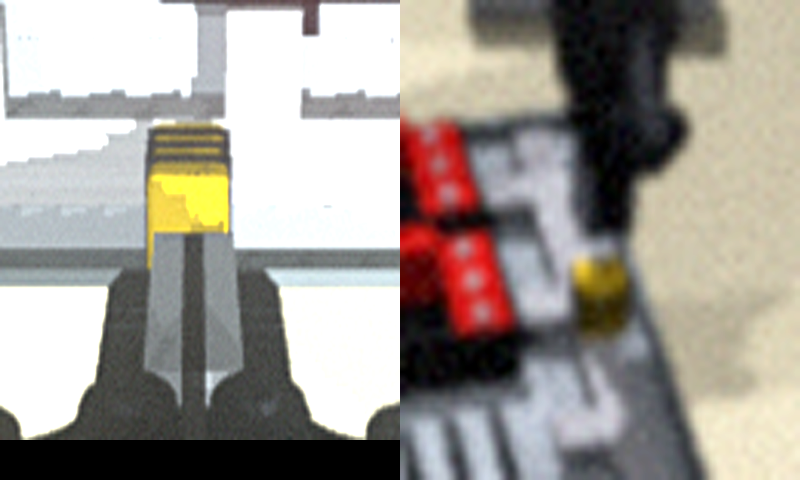

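>>> {"fn": "carry_out", "kwargs": {
  "linear": [
    [0, 0, -0.1],
    [0, 0, 0]
  ],
  "rotation": [
    [0, 0, 0],
    [0, 0, 0]
  ],
  "grip": [1, 1]
}}

```text
time: 4.65
ee_pos: [0.617, 0.0924, 0.0728]
tcp_rot: [-180.0, -0.0, 174.2]
wrist_force: [0.2, -0.8, -0.5]
opening: 0.0003
grasp_force: 0.0
```

>>> {"fn": "carry_out", "kwargs": {
  "linear": [
    [0, 0, -0.1],
    [0, 0, 0]
  ],
  "rotation": [
    [0, 0, 0],
    [0, 0, 0]
  ],
  "grip": [1, 1]
}}

```text
time: 4.85
ee_pos: [0.617, 0.0924, 0.0708]
tcp_rot: [-180.0, -0.0, 174.2]
wrist_force: [0.3, 0.6, 0.9]
opening: 0.0
grasp_force: 0.0
```

>>> {"fn": "carry_out", "kwargs": {
  "linear": [
    [0, 0, 1],
    [0, 0, 1],
    [0, 0, 1],
    [0, 0, 0],
    [0, 0, 0]
  ],
  "rotation": [
    [0, 0, 0],
    [0, 0, 0],
    [0, 0, 0],
    [0, 0, 0],
    [0, 0, 0]
  ],
  "grip": [1, 1, 1, 1, 1]
}}

```text
time: 5.35
ee_pos: [0.6173, 0.0925, 0.1311]
tcp_rot: [180.0, 0.0, 174.2]
wrist_force: [-0.2, 0.8, -0.4]
opening: 0.0
grasp_force: 0.0
```

```bash
python3 - <<'E'
from h import *
m=bot.camera_model("side"); w=bot.camera_model("wrist"); o=bot.get_obs(); p=o['ee_pos']; print(p)
b=bot.camera("side"); a=bot.camera("wrist")
q=[p+[0,0,-.008],p,p+[0,0,.011]]; g=C2W(rect(82,14,20,16,87),(.5337,.0863),-5.9)
def draw(i,m,x0,y0,x1,y1):
    s=400/(x1-x0); c=cv2.resize(i[y0:y1,x0:x1],None,fx=s,fy=s,interpolation=cv2.INTER_CUBIC); c=cv2.convertScaleAbs(c,alpha=1.4)
    for k,P in enumerate(proj(m,q)): cv2.circle(c,tuple(int(t) for t in ((P-[x0,y0]+.5)*s)),3,[(0,0,255),(0,255,0),(255,0,255)][k],1)
    cv2.polylines(c,[(((proj(m,g)-[x0,y0]+.5)*s)).astype(np.int32)],True,(255,0,255),1)
    return c
cv2.imwrite("pics/z4.png",np.hstack([draw(a,w,240,160,400,320),draw(b,m,290,90,390,190)]))
E
```

```text
[0.61733459 0.09249509 0.13113778]
```

View pics/z4.png

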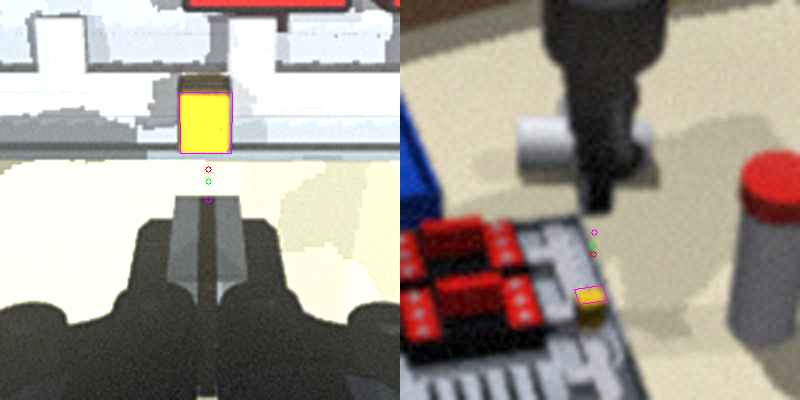

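>>> {"fn": "carry_out", "kwargs": {
  "linear": [
    [0, 0, -1],
    [0, 0, -1],
    [0, 0, -1],
    [0, 0, -0.2],
    [0, 0, -0.1],
    [0, 0, 0]
  ],
  "rotation": [
    [0, 0, 0],
    [0, 0, 0],
    [0, 0, 0],
    [0, 0, 0],
    [0, 0, 0],
    [0, 0, 0]
  ],
  "grip": [1, 1, 1, 1, 1, 1]
}}

```text
time: 6.05
ee_pos: [0.6172, 0.0925, 0.0656]
tcp_rot: [180.0, 0.0, 174.2]
wrist_force: [-0.1, 0.1, 0.2]
opening: 0.0
grasp_force: 0.0
```

>>> {"fn": "carry_out", "kwargs": {
  "linear": [
    [0, 0, -0.1],
    [0, 0, 0]
  ],
  "rotation": [
    [0, 0, 0],
    [0, 0, 0]
  ],
  "grip": [1, 1]
}}

```text
time: 6.25
ee_pos: [0.6175, 0.0925, 0.0637]
tcp_rot: [180.0, 0.1, 174.2]
wrist_force: [0.8, 0.5, -0.2]
opening: -0.0001
grasp_force: 0.0
```

>>> {"fn": "carry_out", "kwargs": {
  "linear": [
    [0, 0, -0.1],
    [0, 0, 0]
  ],
  "rotation": [
    [0, 0, 0],
    [0, 0, 0]
  ],
  "grip": [1, 1]
}}

```text
time: 6.45
ee_pos: [0.6171, 0.0925, 0.0611]
tcp_rot: [180.0, 0.0, 174.2]
wrist_force: [-0.4, -0.1, -0.1]
opening: -0.0003
grasp_force: 0.0
```

>>> {"fn": "carry_out", "kwargs": {
  "linear": [
    [0, 0, -0.1],
    [0, 0, 0]
  ],
  "rotation": [
    [0, 0, 0],
    [0, 0, 0]
  ],
  "grip": [1, 1]
}}

```text
time: 6.65
ee_pos: [0.617, 0.0924, 0.0589]
tcp_rot: [-180.0, -0.0, 174.2]
wrist_force: [-1.2, 0.7, 0.5]
opening: -0.0001
grasp_force: 0.0
```

>>> {"fn": "carry_out", "kwargs": {
  "linear": [
    [0, 0, -0.1],
    [0, 0, 0]
  ],
  "rotation": [
    [0, 0, 0],
    [0, 0, 0]
  ],
  "grip": [1, 1]
}}

```text
time: 6.85
ee_pos: [0.6171, 0.0924, 0.0571]
tcp_rot: [180.0, 0.0, 174.2]
wrist_force: [-0.2, -0.1, -0.1]
opening: -0.0001
grasp_force: 0.0
```

>>> {"fn": "carry_out", "kwargs": {
  "linear": [
    [0, 0, -0.1],
    [0, 0, 0]
  ],
  "rotation": [
    [0, 0, 0],
    [0, 0, 0]
  ],
  "grip": [1, 1]
}}

```text
time: 7.05
ee_pos: [0.6173, 0.0925, 0.0569]
tcp_rot: [180.0, 0.1, 174.2]
wrist_force: [-4.5, -0.7, 10.6]
opening: 0.0001
grasp_force: 5.5
```

```bash
python3 - <<'E'
from h import *
m=bot.camera_model("side"); w=bot.camera_model("wrist"); o=bot.get_obs(); p=o['ee_pos']; print(p,o['wrist_force'])
b=bot.camera("side"); a=bot.camera("wrist")
q=[p+[0,0,-.008],p,p+[0,0,.027]]; g=C2W(rect(82,14,20,16,87),(.5337,.0863),-5.9)
def draw(i,m,x0,y0,x1,y1):
    s=400/(x1-x0); c=cv2.resize(i[y0:y1,x0:x1],None,fx=s,fy=s,interpolation=cv2.INTER_CUBIC); c=cv2.convertScaleAbs(c,alpha=1.6)
    for k,P in enumerate(proj(m,q)): cv2.circle(c,tuple(int(t) for t in ((P-[x0,y0]+.5)*s)),3,[(0,0,255),(0,255,0),(255,0,255)][k],1)
    cv2.polylines(c,[(((proj(m,g)-[x0,y0]+.5)*s)).astype(np.int32)],True,(255,0,255),1)
    return c
cv2.imwrite("pics/z5.png",np.hstack([draw(a,w,240,160,400,320),draw(b,m,300,120,370,190)]))
E
```

```text
[0.61733648 0.09248989 0.05687749] [-4.52348202 -0.70403974 10.60734793]
```

View pics/z5.png

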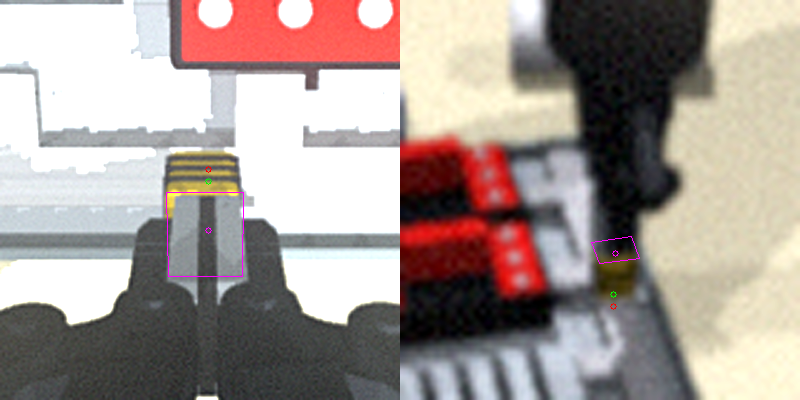

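>>> {"fn": "carry_out", "kwargs": {
  "linear": [
    [0, 0, 1],
    [0, 0, 0],
    [0, 0, 0],
    [0, 0, 0],
    [0, 0, -1],
    [0, 0, -0.9],
    [0, 0, 0],
    [0, 0, 0],
    [0, 0, 0],
    [0, 0, 0],
    [0, 0, 0]
  ],
  "rotation": [
    [0, 0, 0],
    [0, 0, 0],
    [0, 0, 0],
    [0, 0, 0],
    [0, 0, 0],
    [0, 0, 0],
    [0, 0, 0],
    [0, 0, 0],
    [0, 0, 0],
    [0, 0, 0],
    [0, 0, 0]
  ],
  "grip": [1, 0, 0, 0, 0, 0, 0, 1, 1, 1, 1],
  "grip_force": 40
}}

```text
time: 8.25
ee_pos: [0.6175, 0.0925, 0.0381]
tcp_rot: [180.0, 0.1, 174.2]
wrist_force: [-1.7, -0.4, 2.4]
opening: 0.0151
grasp_force: 42.4
```

>>> {"fn": "carry_out", "kwargs": {
  "linear": [
    [-0.02, -0.2, 0],
    [-0.02, -0.2, 0],
    [-0.02, -0.2, 0],
    [-0.02, -0.2, 0],
    [-0.02, -0.2, 0],
    [-0.02, -0.2, 0],
    [-0.02, -0.2, 0],
    [-0.02, -0.2, 0],
    [-0.01, -0.1, 0],
    [0, 0, 0],
    [0, 0, 0]
  ],
  "rotation": [
    [0, 0, 0],
    [0, 0, 0],
    [0, 0, 0],
    [0, 0, 0],
    [0, 0, 0],
    [0, 0, 0],
    [0, 0, 0],
    [0, 0, 0],
    [0, 0, 0],
    [0, 0, 0],
    [0, 0, 0]
  ],
  "grip": [1, 1, 1, 1, 1, 1, 1, 1, 1, 1, 1]
}}

```text
time: 9.35
ee_pos: [0.6145, 0.0632, 0.0381]
tcp_rot: [179.5, 0.1, 174.4]
wrist_force: [-0.2, 25.4, 2.7]
opening: 0.0153
grasp_force: 42.8
```

>>> {"fn": "carry_out", "kwargs": {
  "linear": [
    [0, 0, 0],
    [0, 0, 0],
    [0, 0, 0],
    [0, 0, 1],
    [0, 0, 1],
    [0, 0, 1],
    [0, 0, 1],
    [0, 0, 1],
    [-0.5, 0.5, 0.5],
    [-0.7, 0.5, 0],
    [0, 0, 0],
    [0, 0, 0]
  ],
  "rotation": [
    [0, 0, 0],
    [0, 0, 0],
    [0, 0, 0],
    [0, 0, 0],
    [0, 0, 0],
    [0, 0, 0],
    [0, 0, 0],
    [0, 0, 0],
    [0, 0, 0],
    [0, 0, 0],
    [0, 0, 0],
    [0, 0, 0]
  ],
  "grip": [0, 0, 0, 0, 0, 0, 0, 0, 0, 0, 0, 0]
}}

```text
time: 10.55
ee_pos: [0.5893, 0.0786, 0.1469]
tcp_rot: [-180.0, -0.0, 174.2]
wrist_force: [0.9, -0.1, 0.5]
opening: 0.0423
grasp_force: 0.0
```

```bash
python3 - <<'E'
from h import *
import pickle
def blue(i,m,roi):
    x0,y0,x1,y1=roi; h=cv2.cvtColor(i,cv2.COLOR_BGR2HSV); k=(abs(h[...,0].astype(int)-110)<12)&(h[...,1]>120)&(h[...,2]>40)
    z=np.zeros(k.shape,bool); z[y0:y1,x0:x1]=1; k=(k&z).astype(np.uint8); k=cv2.morphologyEx(k,cv2.MORPH_OPEN,np.ones((3,3)))
    n,l,s,c=cv2.connectedComponentsWithStats(k); j=1+s[1:,4].argmax(); cs=cv2.findContours((l==j).astype(np.uint8),0,1)[0][0]
    print(s[j],cv2.minAreaRect(cs)); return cv2.boxPoints(cv2.minAreaRect(cs))
m=bot.camera_model("top"); i=cv2.imread("pics/top0.png")
B=unproj(m,blue(i,m,(130,170,225,275)),.033); print(B.round(4),B.mean(0).round(4))
for a in range(4): d=B[(a+1)%4]-B[a]; print(np.linalg.norm(d).round(4),((np.degrees(np.arctan2(d[1],d[0]))+45)%90-45).round(2))
o=bot.get_obs(); w=bot.camera_model("wrist"); a=bot.camera("wrist"); pickle.dump(w,open("w3.pkl","wb")); cv2.imwrite("pics/w3.png",a); print(o['ee_pos'],o['tcp_rot'],o['opening'])
O=(.5337,.0863); R=[rect(x,-32,7,49,46) for x in(-36,-18,0,18,36)]+[rect(0,y,44,12,97) for y in(-96,32,96)]+[rect(82,-16,20,16,87)]
cv2.imwrite("pics/ov3.png",overlay(a,w,R,O,-5.9,(150,100,470,290),2.5))
E
```

```text
[ 141  184   72   78 4986] ((176.79705810546875, 222.1382293701172), (67.10943603515625, 77.15667724609375), 4.39870548248291)
[[0.3741 0.4683 0.033 ]
 [0.5781 0.4699 0.033 ]
 [0.5672 0.291  0.033 ]
 [0.364  0.2942 0.033 ]] [0.4708 0.3808 0.033 ]
0.2039 0.44
0.1793 -3.47
0.2033 -0.92
0.1744 -3.33
[0.58933965 0.07861641 0.14688879] [-1.79985505e+02 -1.21058365e-02  1.74226460e+02] 0.042332796248233946
```

View pics/ov3.png

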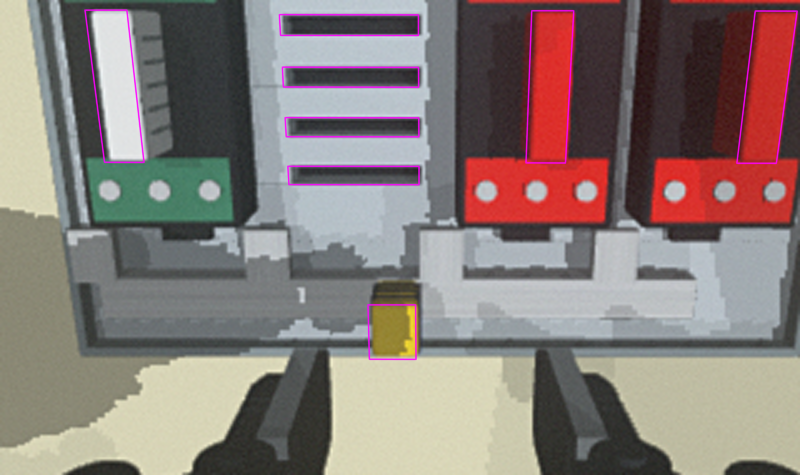

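>>> {"fn": "carry_out", "kwargs": {
  "linear": [
    [-0.38, 0.86, 0],
    [-0.38, 0.86, 0],
    [-0.38, 0.86, 0],
    [-0.38, 0.86, 0],
    [-0.38, 0.86, 0],
    [-0.38, 0.86, 0],
    [0, 0, -1],
    [0, 0, -1],
    [0, 0, -1],
    [0, 0, -1],
    [0, 0, -0.8],
    [0, 0, -0.2]
  ],
  "rotation": [
    [0, 0, 0],
    [0, 0, 0],
    [0, 0, 0],
    [0, 0, 0],
    [0, 0, 0],
    [0, 0, 0],
    [0, 0, 0],
    [0, 0, 0],
    [0, 0, 0],
    [0, 0, 0],
    [0, 0, 0],
    [0, 0, 0]
  ],
  "grip": [0, 0, 0, 0, 0, 0, 0, 0, 0, 0, 0, 0],
  "grip_force": 60
}}

```text
time: 11.8
ee_pos: [0.5432, 0.1809, 0.0446]
tcp_rot: [-179.9, -0.2, 174.2]
wrist_force: [0.4, -0.1, -0.0]
opening: 0.0422
grasp_force: 0.0
```

>>> {"fn": "carry_out", "kwargs": {
  "linear": [
    [0, 0, 0],
    [0, 0, 0],
    [0, 0, 0],
    [0, 0, 0],
    [0, 0, 0],
    [0, 0, 0]
  ],
  "rotation": [
    [0, 0, 0],
    [0, 0, 0],
    [0, 0, 0],
    [0, 0, 0],
    [0, 0, 0],
    [0, 0, 0]
  ],
  "grip": [0, 1, 1, 1, 1, 1]
}}

```text
time: 12.4
ee_pos: [0.5448, 0.1819, 0.0482]
tcp_rot: [180.0, 0.1, 174.2]
wrist_force: [1.0, 0.7, 6.4]
opening: 0.0105
grasp_force: 62.6
```

>>> {"fn": "carry_out", "kwargs": {
  "linear": [
    [0, 0, 0.3],
    [0, 0, 0.5],
    [0, 0, 1],
    [0, 0, 1],
    [0, 0, 1],
    [0, 0, 0.5],
    [-0.31, 1, 0],
    [-0.31, 1, 0],
    [-0.31, 1, 0],
    [-0.31, 1, 0],
    [-0.31, 1, 0],
    [-0.31, 1, 0]
  ],
  "rotation": [
    [0, 0, 0],
    [0, 0, 0],
    [0, 0, 0],
    [0, 0, 0],
    [0, 0, 0],
    [0, 0, 0],
    [0, 0, 0],
    [0, 0, 0],
    [0, 0, 0],
    [0, 0, 0],
    [0, 0, 0],
    [0, 0, 0]
  ],
  "grip": [1, 1, 1, 1, 1, 1, 1, 1, 1, 1, 1, 1]
}}

```text
time: 13.6
ee_pos: [0.5064, 0.3023, 0.1329]
tcp_rot: [-180.0, -0.0, 174.2]
wrist_force: [0.2, -0.5, -1.7]
opening: 0.0104
grasp_force: 61.5
```

>>> {"fn": "carry_out", "kwargs": {
  "linear": [
    [-0.31, 1, 0],
    [-0.31, 1, 0],
    [-0.31, 1, 0],
    [-0.31, 1, 0],
    [-0.31, 1, 0],
    [-0.31, 0.9, 0],
    [0, 0, 0],
    [0, 0, -1],
    [0, 0, -1],
    [0, 0, -1],
    [0, 0, -0.5],
    [0, 0, 0]
  ],
  "rotation": [
    [0, 0, 0],
    [0, 0, 0],
    [0, 0, 0],
    [0, 0, 0],
    [0, 0, 0],
    [0, 0, 0],
    [0, 0, 0],
    [0, 0, 0],
    [0, 0, 0],
    [0, 0, 0],
    [0, 0, 0],
    [0, 0, 0]
  ],
  "grip": [1, 1, 1, 1, 1, 1, 1, 1, 1, 1, 1, 1]
}}

```text
time: 14.8
ee_pos: [0.4691, 0.4187, 0.0616]
tcp_rot: [-179.9, -0.1, 174.2]
wrist_force: [0.2, -0.5, -2.0]
opening: 0.0107
grasp_force: 61.4
```

>>> {"fn": "carry_out", "kwargs": {
  "linear": [
    [0, 0, -1],
    [0, 0, -0.7],
    [0, 0, -0.3],
    [0, 0, -0.1],
    [0, 0, 0],
    [0, 0, 0],
    [0, 0, 0],
    [0, 0, 1],
    [0, 0, 1],
    [0, 0, 1],
    [0, 0, 1],
    [0, 0, 1]
  ],
  "rotation": [
    [0, 0, 0],
    [0, 0, 0],
    [0, 0, 0],
    [0, 0, 0],
    [0, 0, 0],
    [0, 0, 0],
    [0, 0, 0],
    [0, 0, 0],
    [0, 0, 0],
    [0, 0, 0],
    [0, 0, 0],
    [0, 0, 0]
  ],
  "grip": [1, 1, 1, 1, 0, 0, 0, 0, 0, 0, 0, 0]
}}

```text
time: 16.0
ee_pos: [0.4698, 0.4198, 0.1227]
tcp_rot: [180.0, 0.0, 174.2]
wrist_force: [0.5, -0.7, -0.5]
opening: 0.0428
grasp_force: 0.0
```

>>> {"fn": "carry_out", "kwargs": {
  "linear": [
    [0.28, -1, 0],
    [0.28, -1, 0],
    [0.28, -1, 0],
    [0.28, -1, 0],
    [0.28, -1, 0],
    [0.28, -1, 0],
    [0.28, -1, 0],
    [0.28, -1, 0],
    [0.28, -1, 0],
    [0.28, -1, 0],
    [0.28, -1, 0],
    [0.28, -1, 0]
  ],
  "rotation": [
    [0, 0, 0],
    [0, 0, 0],
    [0, 0, 0],
    [0, 0, 0],
    [0, 0, 0],
    [0, 0, 0],
    [0, 0, 0],
    [0, 0, 0],
    [0, 0, 0],
    [0, 0, 0],
    [0, 0, 0],
    [0, 0, 0]
  ],
  "grip": [0, 0, 0, 0, 0, 0, 0, 0, 0, 0, 0, 0]
}}

```text
time: 17.2
ee_pos: [0.5373, 0.1789, 0.1219]
tcp_rot: [180.0, 0.1, 174.2]
wrist_force: [-0.1, 0.6, 0.1]
opening: 0.0427
grasp_force: 0.0
```

>>> {"fn": "carry_out", "kwargs": {
  "linear": [
    [0, -1, 0],
    [0, -1, 0],
    [0, -1, 0],
    [0, 0, 0],
    [0, 0, 0]
  ],
  "rotation": [
    [0, 0, 0],
    [0, 0, 0],
    [0, 0, 0],
    [0, 0, 0],
    [0, 0, 0]
  ],
  "grip": [0, 0, 0, 0, 0]
}}

```text
time: 17.7
ee_pos: [0.5372, 0.1197, 0.1218]
tcp_rot: [180.0, 0.1, 174.1]
wrist_force: [0.0, 0.0, 0.5]
opening: 0.0428
grasp_force: 0.0
```

>>> {"fn": "carry_out", "kwargs": {
  "linear": [
    [0, -0.08, -1],
    [0, 0, -1],
    [0, 0, -1],
    [0, 0, -0.7],
    [0, 0, -0.1],
    [0, 0, 0],
    [0, 0, 0],
    [0, 0, 0],
    [0, 0, 0],
    [0, 0, 0],
    [0, 0, 0]
  ],
  "rotation": [
    [0, 0, 0],
    [0, 0, 0],
    [0, 0, 0],
    [0, 0, 0],
    [0, 0, 0],
    [0, 0, 0],
    [0, 0, 0],
    [0, 0, 0],
    [0, 0, 0],
    [0, 0, 0],
    [0, 0, 0]
  ],
  "grip": [0, 0, 0, 0, 0, 0, 1, 1, 1, 1, 1]
}}

```text
time: 18.8
ee_pos: [0.5376, 0.1183, 0.0462]
tcp_rot: [180.0, 0.1, 174.2]
wrist_force: [-0.4, 1.7, 5.6]
opening: 0.0105
grasp_force: 62.5
```

>>> {"fn": "carry_out", "kwargs": {
  "linear": [
    [0, 0, 0.3],
    [0, 0, 0.5],
    [0, 0, 1],
    [0, 0, 1],
    [0, 0, 1],
    [0, 0, 0.7],
    [-0.3, 1, 0],
    [-0.3, 1, 0],
    [-0.3, 1, 0],
    [-0.3, 1, 0],
    [-0.3, 1, 0],
    [-0.3, 1, 0]
  ],
  "rotation": [
    [0, 0, 0],
    [0, 0, 0],
    [0, 0, 0],
    [0, 0, 0],
    [0, 0, 0],
    [0, 0, 0],
    [0, 0, 0],
    [0, 0, 0],
    [0, 0, 0],
    [0, 0, 0],
    [0, 0, 0],
    [0, 0, 0]
  ],
  "grip": [1, 1, 1, 1, 1, 1, 1, 1, 1, 1, 1, 1]
}}

```text
time: 20.0
ee_pos: [0.5005, 0.2387, 0.1353]
tcp_rot: [-180.0, -0.0, 174.2]
wrist_force: [0.7, -0.6, -2.0]
opening: 0.0104
grasp_force: 61.3
```

>>> {"fn": "carry_out", "kwargs": {
  "linear": [
    [-0.3, 1, 0],
    [-0.3, 1, 0],
    [-0.3, 1, 0],
    [-0.3, 1, 0],
    [-0.3, 1, 0],
    [0, 0.2, 0],
    [0, 0, 0],
    [0, 0, -1],
    [0, 0, -1],
    [0, 0, -1],
    [0, 0, -0.5],
    [0, 0, 0]
  ],
  "rotation": [
    [0, 0, 0],
    [0, 0, 0],
    [0, 0, 0],
    [0, 0, 0],
    [0, 0, 0],
    [0, 0, 0],
    [0, 0, 0],
    [0, 0, 0],
    [0, 0, 0],
    [0, 0, 0],
    [0, 0, 0],
    [0, 0, 0]
  ],
  "grip": [1, 1, 1, 1, 1, 1, 1, 1, 1, 1, 1, 1]
}}

```text
time: 21.2
ee_pos: [0.4705, 0.3409, 0.0639]
tcp_rot: [-179.9, -0.1, 174.2]
wrist_force: [-0.2, -0.1, -2.9]
opening: 0.0107
grasp_force: 61.2
```

>>> {"fn": "carry_out", "kwargs": {
  "linear": [
    [0, 0, -1],
    [0, 0, -0.8],
    [0, 0, -0.35],
    [0, 0, -0.1],
    [0, 0, 0],
    [0, 0, 0],
    [0, 0, 0],
    [0, 0, 1],
    [0, 0, 1],
    [0, 0, 1],
    [0, 0, 1],
    [0, 0, 1]
  ],
  "rotation": [
    [0, 0, 0],
    [0, 0, 0],
    [0, 0, 0],
    [0, 0, 0],
    [0, 0, 0],
    [0, 0, 0],
    [0, 0, 0],
    [0, 0, 0],
    [0, 0, 0],
    [0, 0, 0],
    [0, 0, 0],
    [0, 0, 0]
  ],
  "grip": [1, 1, 1, 1, 0, 0, 0, 0, 0, 0, 0, 0]
}}

```text
time: 22.4
ee_pos: [0.4711, 0.3422, 0.1217]
tcp_rot: [180.0, 0.0, 174.2]
wrist_force: [0.6, -0.7, -0.3]
opening: 0.0424
grasp_force: 0.0
```

>>> {"fn": "carry_out", "kwargs": {
  "linear": [
    [0.1, -1, 0.35],
    [0.1, -1, 0.35],
    [0.1, -1, 0.35],
    [0.1, -1, 0.35],
    [0.1, -1, 0.35],
    [0.1, -1, 0.35],
    [0.1, -1, 0.35],
    [0.1, -1, 0.35],
    [0.1, -1, 0.35],
    [0.1, -1, 0.35],
    [0.1, -1, 0.35],
    [0.1, -1, 0]
  ],
  "rotation": [
    [0, 0, 0],
    [0, 0, 0],
    [0, 0, 0],
    [0, 0, 0],
    [0, 0, 0],
    [0, 0, 0],
    [0, 0, 0],
    [0, 0, 0],
    [0, 0, 0],
    [0, 0, 0],
    [0, 0, 0],
    [0, 0, 0]
  ],
  "grip": [0, 0, 0, 0, 0, 0, 0, 0, 0, 0, 0, 0]
}}

```text
time: 23.6
ee_pos: [0.4955, 0.1014, 0.199]
tcp_rot: [180.0, 0.1, 174.2]
wrist_force: [-0.1, 0.2, 0.4]
opening: 0.0428
grasp_force: 0.0
```

>>> {"fn": "carry_out", "kwargs": {
  "linear": [
    [0.05, -1, 0],
    [0.05, -1, 0],
    [0.05, -1, 0],
    [0.05, -1, 0],
    [0.05, -1, 0],
    [0.05, -1, 0],
    [0.05, -1, 0],
    [0.05, -1, 0],
    [0.05, -1, 0],
    [0.05, -1, 0],
    [0.05, -1, 0],
    [0.05, -1, 0]
  ],
  "rotation": [
    [0, 0, 0],
    [0, 0, 0],
    [0, 0, 0],
    [0, 0, 0],
    [0, 0, 0],
    [0, 0, 0],
    [0, 0, 0],
    [0, 0, 0],
    [0, 0, 0],
    [0, 0, 0],
    [0, 0, 0],
    [0, 0, 0]
  ],
  "grip": [0, 0, 0, 0, 0, 0, 0, 0, 0, 0, 0, 0]
}}

```text
time: 24.8
ee_pos: [0.5071, -0.1388, 0.198]
tcp_rot: [-180.0, 0.1, 174.2]
wrist_force: [0.9, 0.5, 0.5]
opening: 0.0432
grasp_force: 0.0
```

>>> {"fn": "carry_out", "kwargs": {
  "linear": [
    [0, -1, 0],
    [0, -1, 0],
    [0, -1, 0],
    [0, -1, 0],
    [0, -1, 0],
    [0, -1, 0],
    [0, -1, 0],
    [0, -1, 0],
    [0, -1, 0],
    [0, -1, 0],
    [0, 0, 0],
    [0, 0, 0]
  ],
  "rotation": [
    [0, 0, 0],
    [0, 0, 0],
    [0, 0, 0],
    [0, 0, 0],
    [0, 0, 0],
    [0, 0, 0],
    [0, 0, 0],
    [0, 0, 0],
    [0, 0, 0],
    [0, 0, 0],
    [0, 0, 0],
    [0, 0, 0]
  ],
  "grip": [0, 0, 0, 0, 0, 0, 0, 0, 0, 0, 0, 0]
}}

```text
time: 26.0
ee_pos: [0.5069, -0.3382, 0.1972]
tcp_rot: [180.0, -0.0, 174.2]
wrist_force: [0.1, -0.5, -0.3]
opening: 0.043
grasp_force: 0.0
```

```bash
cat >> h.py <<'E'
def plates(i,m,z,col,roi=None):
    h=cv2.cvtColor(i,cv2.COLOR_BGR2HSV).astype(int); H,S,V=h[...,0],h[...,1],h[...,2]
    k=((H>60)&(H<95)&(S>60)&(V>40)) if col=="g" else (((H<8)|(H>172))&(S>150)&(V>60))
    k=k.astype(np.uint8)
    if roi: q=np.zeros_like(k); q[roi[1]:roi[3],roi[0]:roi[2]]=1; k*=q
    k=cv2.morphologyEx(k,cv2.MORPH_OPEN,np.ones((3,3)))
    out=[]
    for c in cv2.findContours(k,cv2.RETR_EXTERNAL,cv2.CHAIN_APPROX_NONE)[0]:
        if cv2.contourArea(c)<120: continue
        w=unproj(m,c[:,0,:],z)[:,:2]*1000; r=cv2.minAreaRect(w.astype(np.float32)); out.append((np.array(r[0]),r[1],r[2],c[:,0].mean(0)))
    return out
E
python3 - <<'E'
from h import *
import pickle
for n,mm,z,c,roi in(("w1","w1.pkl",.072,"g",(180,140,252,245)),("w1","w1.pkl",.072,"r",(305,140,440,240))):
    m=pickle.load(open(mm,"rb"))
    for t in plates(cv2.imread(f"pics/{n}.png"),m,z,c,roi): print(n,[np.round(q,1) for q in t])
print([C2W([0,y,0],(533.7,86.3),-5.9).round(1).tolist() for y in(-96,32,96)])
o=bot.get_obs(); m=bot.camera_model("wrist"); i=bot.camera("wrist"); cv2.imwrite("pics/w4.png",i); pickle.dump(m,open("w4.pkl","wb")); print(o['ee_pos'],o['tcp_rot'])
for t in plates(i,m,.070,"g"): print("n",[np.round(q,1) for q in t])
cv2.imwrite("pics/w4v.png",cv2.convertScaleAbs(i,alpha=1.3))
E
```

```text
w1 [array([560. , -12.1]), array([48.2, 22.1]), np.float64(85.0), array([221.7, 227.1])]
w1 [array([488.3,  -4.6]), array([49. , 22.6]), np.float64(82.8), array([211.7, 160. ])]
w1 [array([551.5, 117.5]), array([47.3, 65.6]), np.float64(84.5), array([336.6, 210.9])]
w1 [array([556.5, 181.9]), array([48.7, 68. ]), np.float64(82.8), array([398. , 206.9])]
w1 [array([501.5, 122.7]), array([47.8, 22.5]), np.float64(84.7), array([337. , 157.1])]
w1 [array([507.9, 186.5]), array([48.4, 22.6]), np.float64(84.5), array([399.3, 155.7])]
[[[523.8, -9.2, 0.0]], [[537.0, 118.1, 0.0]], [[543.6, 181.8, 0.0]]]
[ 0.50685456 -0.33818213  0.19721525] [ 1.79985893e+02 -3.59305944e-03  1.74154346e+02]
n [array([789.8,   7. ]), array([44.1, 69.8]), np.float64(0.4), array([615.3, 367.8])]
n [array([ 547.7, -407.7]), array([17.3, 47.7]), np.float64(9.0), array([263.6, 227.6])]
n [array([ 550.1, -310.1]), array([22.3, 48. ]), np.float64(2.5), array([352.9, 220.2])]
n [array([560.1, -18.5]), array([31.4, 22.2]), np.float64(84.1), array([626.6, 203. ])]
n [array([ 473.9, -420.4]), array([22.5, 48.5]), np.float64(9.5), array([239.1, 160.4])]
n [array([ 478.2, -313.3]), array([22.1, 48. ]), np.float64(2.6), array([346.9, 153.2])]
n [array([434.7, -41.3]), array([27.8, 24.5]), np.float64(84.1), array([626.9,  79.9])]
```

View pics/w4v.png

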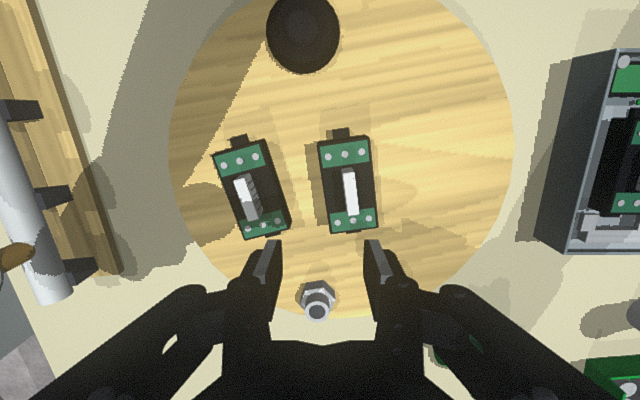

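>>> {"fn": "carry_out", "kwargs": {
  "linear": [
    [0.17, 0.64, 0],
    [0.17, 0.64, 0],
    [0, 0, -1],
    [0, 0, -1],
    [0, 0, -1],
    [0, 0, -1],
    [0, 0, -1],
    [0, 0, -1],
    [0, 0, -1],
    [0, 0, -0.65],
    [0, 0, 0],
    [0, 0, 0]
  ],
  "rotation": [
    [0, 0, 0.52],
    [0, 0, 0.52],
    [0, 0, 0],
    [0, 0, 0],
    [0, 0, 0],
    [0, 0, 0],
    [0, 0, 0],
    [0, 0, 0],
    [0, 0, 0],
    [0, 0, 0],
    [0, 0, 0],
    [0, 0, 0]
  ],
  "grip": [0, 0, 0, 0, 0, 0, 0, 0, 0, 0, 0, 0],
  "grip_force": 80
}}

```text
time: 27.25
ee_pos: [0.514, -0.3121, 0.045]
tcp_rot: [-180.0, 0.0, -177.5]
wrist_force: [1.0, -0.2, 0.4]
opening: 0.0431
grasp_force: 0.0
```

```bash
python3 -c "
from workcell import bot
o=bot.get_obs();print(o['q'].round(1),o['tcp_rot'].round(2),o['ee_pos'].round(4))"
```

```text
[-31.3  11.7   0.3  78.6   0.  -33.8] [-1.7998e+02  3.0000e-02 -1.7745e+02] [ 0.514  -0.3121  0.045 ]
```

>>> {"fn": "carry_out", "kwargs": {
  "linear": [
    [0, 0, 0],
    [0, 0, 0],
    [0, 0, 0],
    [0, 0, 0],
    [0, 0, 0],
    [0, 0, 0.5],
    [0, 0, 1],
    [0, 0, 1],
    [0, 0, 1],
    [0, 0, 1],
    [0, 0, 0.5],
    [0, 0, 0]
  ],
  "rotation": [
    [0, 0, 0],
    [0, 0, 0],
    [0, 0, 0],
    [0, 0, 0],
    [0, 0, 0],
    [0, 0, 0],
    [0, 0, 0],
    [0, 0, 0],
    [0, 0, 0],
    [0, 0, 0],
    [0, 0, 0],
    [0, 0, 0]
  ],
  "grip": [1, 1, 1, 1, 1, 1, 1, 1, 1, 1, 1, 1]
}}

```text
time: 28.45
ee_pos: [0.5142, -0.3127, 0.1457]
tcp_rot: [-179.9, 0.1, -177.5]
wrist_force: [0.3, -0.8, -2.2]
opening: 0.0103
grasp_force: 78.3
```

>>> {"fn": "carry_out", "kwargs": {
  "linear": [
    [0.05, 1, 0],
    [0.05, 1, 0],
    [0.05, 1, 0],
    [0.05, 1, 0],
    [0.05, 1, 0],
    [0.05, 1, 0],
    [0.05, 1, 0],
    [0.05, 1, 0],
    [0.05, 1, 0],
    [0.05, 1, 0],
    [0.05, 1, 0],
    [0.05, 1, 0]
  ],
  "rotation": [
    [0, 0, -0.05],
    [0, 0, -0.05],
    [0, 0, -0.05],
    [0, 0, -0.05],
    [0, 0, -0.05],
    [0, 0, -0.05],
    [0, 0, -0.05],
    [0, 0, -0.05],
    [0, 0, -0.05],
    [0, 0, -0.05],
    [0, 0, -0.05],
    [0, 0, -0.05]
  ],
  "grip": [1, 1, 1, 1, 1, 1, 1, 1, 1, 1, 1, 1]
}}

```text
time: 29.65
ee_pos: [0.5252, -0.0715, 0.1428]
tcp_rot: [180.0, -0.1, 177.7]
wrist_force: [0.9, -0.8, -0.8]
opening: 0.0101
grasp_force: 78.4
```

>>> {"fn": "carry_out", "kwargs": {
  "linear": [
    [0.05, 0.95, 0],
    [0.05, 0.95, 0],
    [0.05, 0.95, 0],
    [0.05, 0.95, 0],
    [0.05, 0.95, 0],
    [0.05, 0.95, 0],
    [0.05, 0.95, 0],
    [0.05, 0.95, 0],
    [0.05, 0.95, 0],
    [0.05, 0.95, 0],
    [0, 0, 0],
    [0, 0, 0]
  ],
  "rotation": [
    [0, 0, -0.05],
    [0, 0, -0.05],
    [0, 0, -0.05],
    [0, 0, -0.05],
    [0, 0, -0.05],
    [0, 0, -0.05],
    [0, 0, -0.05],
    [0, 0, -0.05],
    [0, 0, -0.05],
    [0, 0, 0],
    [0, 0, 0],
    [0, 0, 0]
  ],
  "grip": [1, 1, 1, 1, 1, 1, 1, 1, 1, 1, 1, 1]
}}

```text
time: 30.85
ee_pos: [0.5353, 0.1176, 0.1432]
tcp_rot: [-180.0, -0.1, 174.2]
wrist_force: [-0.2, 0.5, 0.0]
opening: 0.0103
grasp_force: 78.5
```

```bash
python3 - <<'E'
from h import *
import pickle
o=bot.get_obs(); m=bot.camera_model("wrist"); i=bot.camera("wrist"); cv2.imwrite("pics/w5.png",i); pickle.dump(m,open("w5.pkl","wb")); print(o['ee_pos'].round(4),o['tcp_rot'].round(2),o['opening'])
z=o['ee_pos'][2]-.012+.038
for t in plates(i,m,z,"g",(250,150,400,400)): print("n",[np.round(q,1) for q in t])
E
```

```text
[0.5353 0.1176 0.1432] [-1.7996e+02 -9.0000e-02  1.7417e+02] 0.010286903292504087
n [array([577.9, 112.7]), array([20.1,  7. ]), np.float64(84.2), array([322.3, 317.9])]
n [array([499.1, 121.2]), array([48.2, 22.1]), np.float64(84.1), array([322.6, 186. ])]
```

>>> {"fn": "carry_out", "kwargs": {
  "linear": [
    [0.1, 0.06, -1],
    [0, 0, -1],
    [0, 0, -1],
    [0, 0, -0.8],
    [0, 0, -0.15],
    [0, 0, 0],
    [0, 0, -0.1],
    [0, 0, -0.1],
    [0, 0, -0.1],
    [0, 0, 0]
  ],
  "rotation": [
    [0, 0, 0],
    [0, 0, 0],
    [0, 0, 0],
    [0, 0, 0],
    [0, 0, 0],
    [0, 0, 0],
    [0, 0, 0],
    [0, 0, 0],
    [0, 0, 0],
    [0, 0, 0]
  ],
  "grip": [1, 1, 1, 1, 1, 1, 1, 1, 1, 1]
}}

```text
time: 31.9
ee_pos: [0.5377, 0.1189, 0.0592]
tcp_rot: [-180.0, 0.0, 174.1]
wrist_force: [0.3, 1.2, -1.1]
opening: 0.0102
grasp_force: 78.4
```

>>> {"fn": "carry_out", "kwargs": {
  "linear": [
    [0, 0, -0.1],
    [0, 0, -0.1],
    [0, 0, 0]
  ],
  "rotation": [
    [0, 0, 0],
    [0, 0, 0],
    [0, 0, 0]
  ],
  "grip": [1, 1, 1]
}}

```text
time: 32.2
ee_pos: [0.5376, 0.1188, 0.0548]
tcp_rot: [-180.0, -0.0, 174.1]
wrist_force: [0.2, -0.1, -1.5]
opening: 0.01
grasp_force: 78.4
```

>>> {"fn": "carry_out", "kwargs": {
  "linear": [
    [0, 0, -0.1],
    [0, 0, -0.1],
    [0, 0, -0.1],
    [0, 0, 0]
  ],
  "rotation": [
    [0, 0, 0],
    [0, 0, 0],
    [0, 0, 0],
    [0, 0, 0]
  ],
  "grip": [1, 1, 1, 1]
}}

```text
time: 32.6
ee_pos: [0.5375, 0.1188, 0.0488]
tcp_rot: [-180.0, -0.0, 174.1]
wrist_force: [-0.0, -1.4, -1.0]
opening: 0.0107
grasp_force: 78.4
```

>>> {"fn": "carry_out", "kwargs": {
  "linear": [
    [0, 0, -0.1],
    [0, 0, -0.1],
    [0, 0, 0]
  ],
  "rotation": [
    [0, 0, 0],
    [0, 0, 0],
    [0, 0, 0]
  ],
  "grip": [1, 1, 1]
}}

```text
time: 32.9
ee_pos: [0.538, 0.1192, 0.0472]
tcp_rot: [180.0, 0.1, 174.1]
wrist_force: [-6.3, 0.5, 14.1]
opening: 0.0104
grasp_force: 80.5
```

>>> {"fn": "carry_out", "kwargs": {
  "linear": [
    [0, 0, 0],
    [0, 0, 0],
    [0, 0, 0],
    [0, 0, 1],
    [0, 0, 1],
    [0, 0, 1],
    [0, 0, 1],
    [0, 0, 1],
    [0, 0, 1],
    [0, -1, 1],
    [0, -1, 0.5],
    [0, -1, 0]
  ],
  "rotation": [
    [0, 0, 0],
    [0, 0, 0],
    [0, 0, 0],
    [0, 0, 0],
    [0, 0, 0],
    [0, 0, 0],
    [0, 0, 0],
    [0, 0, 0],
    [0, 0, 0],
    [0, 0, 0],
    [0, 0, 0],
    [0, 0, 0]
  ],
  "grip": [0, 0, 0, 0, 0, 0, 0, 0, 0, 0, 0, 0]
}}

```text
time: 34.1
ee_pos: [0.5384, 0.0583, 0.1968]
tcp_rot: [180.0, 0.1, 174.1]
wrist_force: [1.1, 1.2, -0.7]
opening: 0.0429
grasp_force: 0.0
```

>>> {"fn": "carry_out", "kwargs": {
  "linear": [
    [-0.1, -1, 0],
    [-0.1, -1, 0],
    [-0.1, -1, 0],
    [-0.1, -1, 0],
    [-0.1, -1, 0],
    [-0.1, -1, 0],
    [-0.1, -1, 0],
    [-0.1, -1, 0],
    [-0.1, -1, 0],
    [-0.1, -1, 0],
    [-0.1, -1, 0],
    [-0.1, -1, 0]
  ],
  "rotation": [
    [0, 0, 0.1],
    [0, 0, 0.1],
    [0, 0, 0.1],
    [0, 0, 0.1],
    [0, 0, 0.1],
    [0, 0, 0.1],
    [0, 0, 0.1],
    [0, 0, 0.1],
    [0, 0, 0.1],
    [0, 0, 0.1],
    [0, 0, 0.1],
    [0, 0, 0.1]
  ],
  "grip": [0, 0, 0, 0, 0, 0, 0, 0, 0, 0, 0, 0]
}}

```text
time: 35.3
ee_pos: [0.5136, -0.182, 0.1949]
tcp_rot: [180.0, -0.0, -176.2]
wrist_force: [0.0, -0.3, -0.9]
opening: 0.0426
grasp_force: 0.0
```

>>> {"fn": "carry_out", "kwargs": {
  "linear": [
    [0, -1, 0],
    [0, -1, 0],
    [0, -1, 0],
    [0, -1, 0],
    [0, -1, 0],
    [0, -1, 0],
    [0, -1, 0],
    [0, -1, 0],
    [0, -1, 0],
    [0, -1, 0],
    [0, 0, 0],
    [0, 0, 0]
  ],
  "rotation": [
    [0, 0, 0.1],
    [0, 0, 0.1],
    [0, 0, 0.1],
    [0, 0, 0.1],
    [0, 0, 0.1],
    [0, 0, 0.1],
    [0, 0, 0.1],
    [0, 0, 0],
    [0, 0, 0],
    [0, 0, 0],
    [0, 0, 0],
    [0, 0, 0]
  ],
  "grip": [0, 0, 0, 0, 0, 0, 0, 0, 0, 0, 0, 0]
}}

```text
time: 36.5
ee_pos: [0.5136, -0.3812, 0.1947]
tcp_rot: [180.0, -0.0, -170.7]
wrist_force: [-0.2, -0.2, 0.5]
opening: 0.0425
grasp_force: 0.0
```

```bash
python3 - <<'E'
from h import *
import pickle
o=bot.get_obs(); m=bot.camera_model("wrist"); i=bot.camera("wrist"); cv2.imwrite("pics/w6.png",i); pickle.dump(m,open("w6.pkl","wb")); print(o['ee_pos'].round(4),o['tcp_rot'].round(2),o['q'].round(1))
for t in plates(i,m,.070,"g"): print("n",[np.round(q,1) for q in t])
E
```

```text
[ 0.5136 -0.3812  0.1947] [ 1.7996e+02 -3.0000e-02 -1.7072e+02] [-36.6  17.8  24.3  96.5   0.  -45.9]
n [array([ 734.2, -192.9]), array([48.1, 19.2]), np.float64(6.4), array([440., 373.])]
n [array([560.5, -17.6]), array([32.3, 22.8]), np.float64(83.8), array([629.3, 274.6])]
n [array([ 544.7, -408.2]), array([21.2, 47.7]), np.float64(9.2), array([291.2, 209.3])]
n [array([ 474.2, -420.1]), array([21.5, 47.6]), np.float64(9.2), array([287.7, 139.7])]
```

>>> {"fn": "carry_out", "kwargs": {
  "linear": [
    [-0.1, -0.8, 0],
    [-0.11, -0.86, 0],
    [0, 0, -1],
    [0, 0, -1],
    [0, 0, -1],
    [0, 0, -1],
    [0, 0, -1],
    [0, 0, -1],
    [0, 0, -1],
    [0, 0, -0.5],
    [0, 0, 0],
    [0, 0, 0]
  ],
  "rotation": [
    [0, 0, 0],
    [0, 0, 0],
    [0, 0, 0],
    [0, 0, 0],
    [0, 0, 0],
    [0, 0, 0],
    [0, 0, 0],
    [0, 0, 0],
    [0, 0, 0],
    [0, 0, 0],
    [0, 0, 0],
    [0, 0, 0]
  ],
  "grip": [0, 0, 0, 0, 0, 0, 0, 0, 0, 0, 0, 0]
}}

```text
time: 37.75
ee_pos: [0.5098, -0.4145, 0.0461]
tcp_rot: [-180.0, 0.0, -170.7]
wrist_force: [0.3, -0.2, 0.2]
opening: 0.0426
grasp_force: 0.0
```

>>> {"fn": "carry_out", "kwargs": {
  "linear": [
    [0, 0, 0],
    [0, 0, 0],
    [0, 0, 0],
    [0, 0, 0],
    [0, 0, 0],
    [0, 0, 0.5],
    [0, 0, 1],
    [0, 0, 1],
    [0, 0, 1],
    [0, 0, 1],
    [0, 0, 0.5],
    [0, 0, 0]
  ],
  "rotation": [
    [0, 0, 0],
    [0, 0, 0],
    [0, 0, 0],
    [0, 0, 0],
    [0, 0, 0],
    [0, 0, 0],
    [0, 0, 0],
    [0, 0, 0],
    [0, 0, 0],
    [0, 0, 0],
    [0, 0, 0],
    [0, 0, 0]
  ],
  "grip": [1, 1, 1, 1, 1, 1, 1, 1, 1, 1, 1, 1]
}}

```text
time: 38.95
ee_pos: [0.51, -0.4147, 0.1466]
tcp_rot: [-179.9, 0.1, -170.7]
wrist_force: [0.0, 0.4, -3.0]
opening: 0.0102
grasp_force: 78.4
```

>>> {"fn": "carry_out", "kwargs": {
  "linear": [
    [0.06, 1, 0],
    [0.06, 1, 0],
    [0.06, 1, 0],
    [0.06, 1, 0],
    [0.06, 1, 0],
    [0.06, 1, 0],
    [0.06, 1, 0],
    [0.06, 1, 0],
    [0.06, 1, 0],
    [0.06, 1, 0],
    [0.06, 1, 0],
    [0.06, 1, 0]
  ],
  "rotation": [
    [0, 0, -0.08],
    [0, 0, -0.08],
    [0, 0, -0.08],
    [0, 0, -0.08],
    [0, 0, -0.08],
    [0, 0, -0.08],
    [0, 0, -0.08],
    [0, 0, -0.08],
    [0, 0, -0.08],
    [0, 0, -0.08],
    [0, 0, -0.08],
    [0, 0, -0.08]
  ],
  "grip": [1, 1, 1, 1, 1, 1, 1, 1, 1, 1, 1, 1]
}}

```text
time: 40.15
ee_pos: [0.5234, -0.1733, 0.1438]
tcp_rot: [180.0, -0.1, -178.4]
wrist_force: [0.2, -1.5, -2.7]
opening: 0.01
grasp_force: 78.5
```

>>> {"fn": "carry_out", "kwargs": {
  "linear": [
    [0.06, 1, 0],
    [0.06, 1, 0],
    [0.06, 1, 0],
    [0.06, 1, 0],
    [0.06, 1, 0],
    [0.06, 1, 0],
    [0.06, 1, 0],
    [0.06, 1, 0],
    [0.06, 1, 0],
    [0.06, 1, 0],
    [0.06, 1, 0],
    [0.06, 1, 0]
  ],
  "rotation": [
    [0, 0, -0.08],
    [0, 0, -0.08],
    [0, 0, -0.08],
    [0, 0, -0.08],
    [0, 0, -0.08],
    [0, 0, -0.08],
    [0, 0, -0.08],
    [0, 0, -0.08],
    [0, 0, -0.08],
    [0, 0, -0.08],
    [0, 0, -0.08],
    [0, 0, -0.06]
  ],
  "grip": [1, 1, 1, 1, 1, 1, 1, 1, 1, 1, 1, 1]
}}

```text
time: 41.35
ee_pos: [0.5378, 0.0664, 0.1438]
tcp_rot: [-180.0, -0.1, 174.1]
wrist_force: [1.2, 0.9, -1.9]
opening: 0.0104
grasp_force: 78.5
```

>>> {"fn": "carry_out", "kwargs": {
  "linear": [
    [0.06, 1, 0],
    [0.06, 1, 0],
    [0.06, 1, 0],
    [0.06, 1, 0],
    [0.06, 1, 0],
    [0.06, 0.9, 0],
    [0, 0, 0],
    [0, 0, 0]
  ],
  "rotation": [
    [0, 0, 0],
    [0, 0, 0],
    [0, 0, 0],
    [0, 0, 0],
    [0, 0, 0],
    [0, 0, 0],
    [0, 0, 0],
    [0, 0, 0]
  ],
  "grip": [1, 1, 1, 1, 1, 1, 1, 1]
}}

```text
time: 42.15
ee_pos: [0.5452, 0.1837, 0.1445]
tcp_rot: [-180.0, -0.1, 174.2]
wrist_force: [0.5, 0.0, -2.7]
opening: 0.0099
grasp_force: 78.6
```

```bash
python3 - <<'E'
from h import *
import pickle
o=bot.get_obs(); m=bot.camera_model("wrist"); i=bot.camera("wrist"); cv2.imwrite("pics/w7.png",i); print(o['ee_pos'].round(4),o['tcp_rot'].round(2),o['opening'])
for t in plates(i,m,o['ee_pos'][2]-.014+.038,"g",(220,130,420,400)): print("n",[np.round(q,1) for q in t])
E
```

```text
[0.5452 0.1837 0.1445] [-1.7996e+02 -6.0000e-02  1.7417e+02] 0.009914545862460036
n [array([588.8, 179. ]), array([19.7,  7.1]), np.float64(84.2), array([322.6, 316.4])]
n [array([533.6, 144.3]), array([27.8, 13.6]), np.float64(84.1), array([250.2, 236.8])]
n [array([509.3, 187.2]), array([48.5, 21.9]), np.float64(84.1), array([322.8, 185.2])]
n [array([490.3, 150.5]), array([27.7, 13.6]), np.float64(84.1), array([244.4, 156.1])]
```

>>> {"fn": "carry_out", "kwargs": {
  "linear": [
    [-0.03, -0.05, -1],
    [0, 0, -1],
    [0, 0, -1],
    [0, 0, -0.9],
    [0, 0, -0.15],
    [0, 0, 0],
    [0, 0, -0.1],
    [0, 0, -0.1],
    [0, 0, -0.1],
    [0, 0, 0]
  ],
  "rotation": [
    [0, 0, 0],
    [0, 0, 0],
    [0, 0, 0],
    [0, 0, 0],
    [0, 0, 0],
    [0, 0, 0],
    [0, 0, 0],
    [0, 0, 0],
    [0, 0, 0],
    [0, 0, 0]
  ],
  "grip": [1, 1, 1, 1, 1, 1, 1, 1, 1, 1]
}}

```text
time: 43.2
ee_pos: [0.545, 0.1827, 0.0582]
tcp_rot: [180.0, 0.0, 174.1]
wrist_force: [0.3, 0.3, -2.4]
opening: 0.0101
grasp_force: 78.5
```

>>> {"fn": "carry_out", "kwargs": {
  "linear": [
    [0, 0, -0.1],
    [0, 0, -0.1],
    [0, 0, 0]
  ],
  "rotation": [
    [0, 0, 0],
    [0, 0, 0],
    [0, 0, 0]
  ],
  "grip": [1, 1, 1]
}}

```text
time: 43.5
ee_pos: [0.5447, 0.1826, 0.0538]
tcp_rot: [-180.0, -0.0, 174.1]
wrist_force: [-0.3, -1.0, -1.7]
opening: 0.0102
grasp_force: 78.5
```

>>> {"fn": "carry_out", "kwargs": {
  "linear": [
    [0, 0, -0.1],
    [0, 0, -0.1],
    [0, 0, -0.1],
    [0, 0, 0]
  ],
  "rotation": [
    [0, 0, 0],
    [0, 0, 0],
    [0, 0, 0],
    [0, 0, 0]
  ],
  "grip": [1, 1, 1, 1]
}}

```text
time: 43.9
ee_pos: [0.545, 0.1828, 0.0485]
tcp_rot: [180.0, 0.0, 174.1]
wrist_force: [-0.7, 0.8, 1.1]
opening: 0.0101
grasp_force: 78.9
```

>>> {"fn": "carry_out", "kwargs": {
  "linear": [
    [0, 0, -0.1],
    [0, 0, 0]
  ],
  "rotation": [
    [0, 0, 0],
    [0, 0, 0]
  ],
  "grip": [1, 1]
}}

```text
time: 44.1
ee_pos: [0.5451, 0.183, 0.0483]
tcp_rot: [179.9, 0.1, 174.1]
wrist_force: [-7.1, -0.2, 14.5]
opening: 0.0101
grasp_force: 80.7
```

>>> {"fn": "carry_out", "kwargs": {
  "linear": [
    [0, 0, 0],
    [0, 0, 0],
    [0, 0, 0],
    [0, 0, 1],
    [0, 0, 1],
    [0, 0, 1],
    [0, 0, 1],
    [0, 0, 1],
    [0, -1, 1],
    [0, -1, 1],
    [0, -1, 0.5],
    [0, 0, 0]
  ],
  "rotation": [
    [0, 0, 0],
    [0, 0, 0],
    [0, 0, 0],
    [0, 0, 0],
    [0, 0, 0],
    [0, 0, 0],
    [0, 0, 0],
    [0, 0, 0],
    [0, 0, 0],
    [0, 0, 0],
    [0, 0, 0],
    [0, 0, 0]
  ],
  "grip": [0, 0, 0, 0, 0, 0, 0, 0, 0, 0, 0, 0]
}}

```text
time: 45.3
ee_pos: [0.5456, 0.1211, 0.1978]
tcp_rot: [180.0, 0.1, 174.0]
wrist_force: [0.2, 0.2, 0.8]
opening: 0.0429
grasp_force: 0.0
```

```bash
python3 - <<'E'
from h import *
import pickle
o=bot.get_obs(); m=bot.camera_model("wrist"); i=bot.camera("wrist"); cv2.imwrite("pics/w8.png",i); print(o['ee_pos'].round(4),o['tcp_rot'].round(2),o['opening'])
for t in plates(i,m,.072,"g"): print("n",[np.round(q,1) for q in t])
c=C2W([[x,y,0] for y in(-96,32,96) for x in(-36,36)],(533.7,86.3),-5.9); print(c[:,:2].round(1).tolist())
t=bot.camera("top"); mt=bot.camera_model("top")
for q in plates(t,mt,.043,"r",(130,170,225,275)): print("tray",[np.round(x,1) for x in q])
A=cv2.resize(i[100:300,130:470],(400,235)); T=cv2.resize(t[140:290,130:530],(400,150)); S=cv2.resize(bot.camera("side")[90:260,210:400],(400,358))
cv2.imwrite("pics/fin.png",np.hstack([np.vstack([A,T]),cv2.resize(S,(400,385))]))
E
```

```text
[0.5456 0.1211 0.1978] [1.7998e+02 1.4000e-01 1.7401e+02] 0.042857162655898645
n [array([780.7, -66.8]), array([26.4, 68.2]), np.float64(61.3), array([198.6, 377. ])]
n [array([580.9, 179.1]), array([48.2, 22.5]), np.float64(84.0), array([382.5, 210. ])]
n [array([573.6, 114.9]), array([48. , 21.4]), np.float64(84.0), array([317.8, 210. ])]
n [array([560.2, -11.8]), array([47.7, 21.4]), np.float64(84.0), array([202.1, 211. ])]
n [array([509.2, 186.3]), array([48.7, 22.6]), np.float64(84.0), array([384.2, 141.1])]
n [array([502. , 122.6]), array([48.8, 21.6]), np.float64(84.0), array([319.6, 140.8])]
n [array([488.5,  -4.7]), array([48.7, 21.6]), np.float64(84.0), array([191.2, 140.9])]
n [array([456.7, 177.9]), array([58.2, 16.8]), np.float64(84.0), array([371.2,  86. ])]
n [array([452.8, 141.2]), array([12.4, 16.9]), np.float64(84.2), array([333.5,  86.5])]
n [array([451.3, 126.5]), array([13.3, 16.8]), np.float64(84.0), array([317.7,  86.5])]
n [array([445.8,  74.6]), array([87.7, 16.8]), np.float64(84.0), array([262.6,  86.4])]
n [array([437.4,  -5.2]), array([28.3, 23.9]), np.float64(84.0), array([178.5,  87.4])]
[[488.0, -5.5], [559.6, -12.9], [501.2, 121.8], [572.8, 114.4], [507.8, 185.5], [579.4, 178.1]]
tray [array([471.7, 340.7]), array([48.4, 98. ]), np.float64(83.4), array([190.8, 221.9])]
tray [array([469.1, 418.8]), array([48.8, 97.2]), np.float64(84.3), array([160.8, 221.4])]
```

View pics/fin.png

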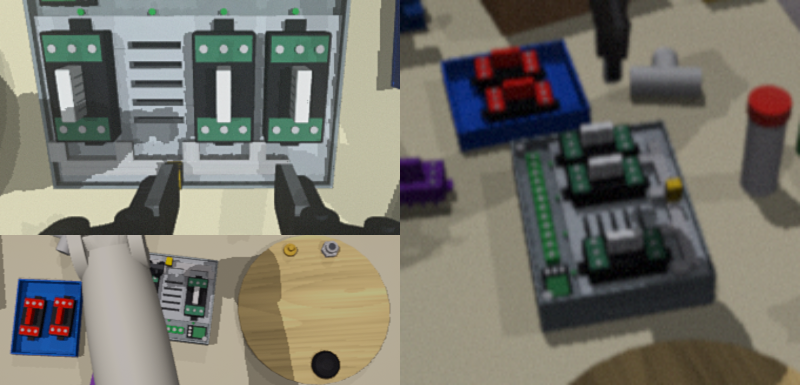

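>>> {"fn": "carry_out", "kwargs": {
  "linear": [
    [0.86, -0.71, 0],
    [0.86, -0.71, 0],
    [0.86, -0.71, 0],
    [0.86, -0.71, 0],
    [0, 0, -1],
    [0, 0, -1],
    [0, 0, -1],
    [0, 0, -1],
    [0, 0, -1],
    [0, 0, -1],
    [0, 0, -1],
    [0, 0, -1]
  ],
  "rotation": [
    [0, 0, 0],
    [0, 0, 0],
    [0, 0, 0],
    [0, 0, 0],
    [0, 0, 0],
    [0, 0, 0],
    [0, 0, 0],
    [0, 0, 0],
    [0, 0, 0],
    [0, 0, 0],
    [0, 0, 0],
    [0, 0, 0]
  ],
  "grip": [0, 0, 0, 0, 0, 0, 0, 0, 0, 0, 0, 0],
  "grip_force": 40
}}

```text
time: 46.65
ee_pos: [0.6131, 0.0668, 0.0341]
tcp_rot: [-180.0, -0.1, 174.2]
wrist_force: [-0.0, 0.4, -0.0]
opening: 0.0428
grasp_force: 0.0
```

>>> {"fn": "carry_out", "kwargs": {
  "linear": [
    [0, 0, 0],
    [0, 0, 0],
    [0, 0, 0],
    [0, 0, 0],
    [0, 0, 0],
    [0, 0, 0]
  ],
  "rotation": [
    [0, 0, 0],
    [0, 0, 0],
    [0, 0, 0],
    [0, 0, 0],
    [0, 0, 0],
    [0, 0, 0]
  ],
  "grip": [0, 1, 1, 1, 1, 1]
}}

```text
time: 47.25
ee_pos: [0.6141, 0.0661, 0.0372]
tcp_rot: [180.0, 0.1, 174.1]
wrist_force: [-2.1, 0.7, 4.9]
opening: 0.0151
grasp_force: 42.9
```

>>> {"fn": "carry_out", "kwargs": {
  "linear": [
    [0.02, 0.2, 0],
    [0.02, 0.2, 0],
    [0.02, 0.2, 0],
    [0.02, 0.2, 0],
    [0.02, 0.2, 0],
    [0.02, 0.2, 0],
    [0.02, 0.2, 0],
    [0.01, 0.1, 0],
    [0, 0, 0],
    [0, 0, 0]
  ],
  "rotation": [
    [0, 0, 0],
    [0, 0, 0],
    [0, 0, 0],
    [0, 0, 0],
    [0, 0, 0],
    [0, 0, 0],
    [0, 0, 0],
    [0, 0, 0],
    [0, 0, 0],
    [0, 0, 0]
  ],
  "grip": [1, 1, 1, 1, 1, 1, 1, 1, 1, 1]
}}

```text
time: 48.25
ee_pos: [0.6171, 0.0953, 0.0372]
tcp_rot: [-179.9, 0.1, 174.1]
wrist_force: [-1.6, -2.8, 5.3]
opening: 0.0151
grasp_force: 43.1
```

>>> {"fn": "carry_out", "kwargs": {
  "linear": [
    [0, 0.05, 0],
    [0, 0.05, 0],
    [0, 0.05, 0],
    [0, 0, 0],
    [0, 0, 0]
  ],
  "rotation": [
    [0, 0, 0],
    [0, 0, 0],
    [0, 0, 0],
    [0, 0, 0],
    [0, 0, 0]
  ],
  "grip": [1, 1, 1, 1, 1]
}}

```text
time: 48.75
ee_pos: [0.6171, 0.0954, 0.0371]
tcp_rot: [-179.7, 0.1, 174.0]
wrist_force: [-2.9, -16.7, 7.5]
opening: 0.015
grasp_force: 43.2
```

>>> {"fn": "carry_out", "kwargs": {
  "linear": [
    [0, -0.1, 0],
    [0, 0, 0],
    [0, 0, 0],
    [0, 0, 0],
    [0, 0, 1],
    [0, 0, 1],
    [0, 0, 1],
    [0, 0, 1],
    [0, 0, 1],
    [0, 0, 1],
    [0, 0, 0],
    [0, 0, 0]
  ],
  "rotation": [
    [0, 0, 0],
    [0, 0, 0],
    [0, 0, 0],
    [0, 0, 0],
    [0, 0, 0],
    [0, 0, 0],
    [0, 0, 0],
    [0, 0, 0],
    [0, 0, 0],
    [0, 0, 0],
    [0, 0, 0],
    [0, 0, 0]
  ],
  "grip": [1, 0, 0, 0, 0, 0, 0, 0, 0, 0, 0, 0]
}}

```text
time: 49.95
ee_pos: [0.6169, 0.0971, 0.1558]
tcp_rot: [180.0, 0.0, 174.1]
wrist_force: [0.1, -0.3, -0.2]
opening: 0.0428
grasp_force: 0.0
```

```bash
python3 - <<'E'
from h import *
o=bot.get_obs(); m=bot.camera_model("wrist"); i=bot.camera("wrist"); print(o['ee_pos'].round(4),o['wrist_force'].round(1))
h=cv2.cvtColor(i,cv2.COLOR_BGR2HSV).astype(int); k=((abs(h[...,0]-27)<6)&(h[...,1]>150)&(h[...,2]>60)); k[:120]=0;k[260:]=0;k[:,:250]=0;k[:,390:]=0
v,u=np.nonzero(k); print(u.min(),u.max(),v.min(),v.max()); 
for y in(-16,16): print(y,proj(m,C2W(rect(82,y,20,16,87),(.5337,.0863),-5.9)).round(0).tolist())
E
```

```text
[0.6169 0.0971 0.1558] [ 0.1 -0.3 -0.2]
312 329 189 210
-16 [[271.0, 189.0], [273.0, 212.0], [291.0, 212.0], [290.0, 189.0]]
16 [[309.0, 189.0], [310.0, 211.0], [328.0, 211.0], [328.0, 189.0]]
```

The lock grip now sits where the locked end stop should put it, and the gripper is clear of everything, so I'm handing in.

```bash
python3 -c "
from workcell import bot
print(bot.job_done())"
```

```text
the job is handed in; nothing more can be done
None
```

I handed the job in at about 50 s: both failed modules are in the returns tray, both new modules are seated in bays 2 and 3, the working module is still in bay 0, and the lock is at its locked end stop (the simulator gave no verdict).

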